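# Load the reagent cassettes upright into the analyser's reagent tray

## Task

Load the reagent tray: stand the blue-capped and the orange-capped cassette upright on their narrow bases, caps up and label facing the open front of the tray, each in the lane marked by the clip of its own colour. Set each one down on the lane floor before you let go of it. Do not disturb the grey-capped cassette already in the rear lane, the wash bottle, the jar or the tube rack.

Things in the scene. Friction and masses are not known exactly. Their poses are not given: they have to be found in the camera images.
- cassette_blue_center (a point): centre of the closed flat off-white blue-capped cassette's body, 0.2 kg: 110 mm long (x), 66 wide (y), 28 thick (z). +x points to the end with two blue screw caps (23 mm across, at y = +-16 mm, reaching 72 mm from here), -x to the plain narrow base it must stand on, +z out of the face with the white label (blue band, bar code). Starts lying flat, label up, centre 14 mm above the bench.
- cassette_orange_center (a point): centre of the closed flat off-white orange-capped cassette's body, 0.2 kg: 110 mm long (x), 66 wide (y), 28 thick (z). +x points to the end with two orange screw caps (23 mm across, at y = +-16 mm, reaching 72 mm from here), -x to the plain narrow base it must stand on, +z out of the face with the white label (orange band, bar code). Starts lying flat, label up, centre 14 mm above the bench.
- cassette_blue_label (a point): middle of the label face of the blue-capped cassette, 14 mm along +z from its centre point; same axes
- cassette_orange_label (a point): middle of the label face of the orange-capped cassette, 14 mm along +z from its centre point; same axes
- cassette_blue: the blue-capped cassette as a body; origin in the middle of the face opposite the label, 14 mm along -z from its centre point; same axes
- cassette_orange: the orange-capped cassette as a body; origin in the middle of the face opposite the label, 14 mm along -z from its centre point; same axes
- tray: fixed grey reagent tray, 200 (x) by 104 mm (y), origin mid underside, z up. -x: open front (teal strip); +x: back, white panel 105 mm tall. Four lanes at x = -66, -22, 22, 66 mm, each 36 mm clear along x and 76 along y; floor 8 mm above the bench; 8 mm ribs between them and side rails rise 14 mm over the floor. A cassette in a lane has its flat faces to front and back, its centre 63 mm above the bench.
- clip_blue: blue clip, 30 x 14 mm, on the tray's side rail; marks one lane. Origin on top of the rail, 22 mm above the bench; axes parallel to the tray's. The middle of its lane lies 44 mm from it along its -y, the lane floor 14 mm below its origin. It marks the lane of the blue-capped cassette, one of the three front lanes.
- clip_orange: orange clip, 30 x 14 mm, on the tray's side rail; marks one lane. Origin on top of the rail, 22 mm above the bench; axes parallel to the tray's. The middle of its lane lies 44 mm from it along its -y, the lane floor 14 mm below its origin. It marks the lane of the orange-capped cassette, one of the three front lanes.
- clip_green: green clip, 30 x 14 mm, on the tray's side rail; marks one lane. Origin on top of the rail, 22 mm above the bench; axes parallel to the tray's. The middle of its lane lies 44 mm from it along its -y, the lane floor 14 mm below its origin. It marks a lane that stays empty, one of the three front lanes.
- cassette_grey_center (a point): centre of the grey-capped cassette already in use, of the same size, standing in the rear lane (x = +66 mm of the tray): this point is 55 mm above its base, and its caps reach 72 mm above this point. Loose; must stay.
- wash_bottle_center (a point): centre of a loose upright wash bottle with a blue cap, 64 mm across, 160 mm tall
- jar_center (a point): centre of a loose amber jar, 60 mm across, 65 mm tall
- tube_rack_center (a point): centre of a loose wire rack of test tubes, 58 mm (x) by 130 mm (y), 112 mm tall, this point 54 mm above its base
- cassette_grey: the grey-capped cassette as a body; origin in the middle of its base, z up
Not all that is in view belongs to the job. What is shaped like the cassette_orange but yellow is not meant.

How it is judged:
By the outcome, as a careful person would: the job done as asked, in the order asked, and still so for the second after the job is handed in, with the robot touching nothing.
It also fails if it takes over 64 s, if anything falls off the work surface, if the arm or the gripper's body presses on something with over 40 N, if the wrist force passes 120 N, or if a joint passes its speed limit or range.

## Robot

A 7-joint arm with a two-finger parallel gripper is mounted at the origin on the work surface. World frame = base frame: x ahead of the robot, y to its left, z up, the work surface at z = 0. Lengths are in mm, angles in rad, forces in N, time in s.
With the tool pointing down it reaches from about 400 to 875 mm from the base axis. Payload 4.4 kg.
Tool frame: the origin (TCP) lies between the finger pads; the fingertips stand ctrl.finger_overhang ahead of it and the grasp point (between the pads) lies 11 mm behind it (ctrl.finger_overhang is the distance from the TCP to the fingertips, in mm); z points along the fingers, y is the direction in which the jaws open and shut (so a half turn about z gives the same grasp; the last joint's range is limited). The gripper opens to 85 mm and grips with 20 to 120 N. Pads are 22 mm wide; open, the fingers measure 114 mm over their backs; the gripper's body (76 mm by 85 mm) begins 54 mm behind the grasp point. The pads swing forward as they close: fully open they stand 13 mm farther back than shut.
Start: joints at [-1.244, 0.628, 0.038, 1.517, -0.027, 0.996, -0.02], TCP at [248.783, 600.52, 239.313] pointing down, gripper open.
Joint ranges: [-3.06, 3.06], [-0.37, 2.12], [-1.25, 1.32], [0.18, 2.47], [-1.1, 4.24], [0.23, 1.98], [-2.94, 2.94]. Speed limits (rad/s): [2.57, 2.57, 3.14, 3.14, 3.14, 3.14, 3.14].

## Interface

Orientations are given as [roll, pitch, yaw] about the fixed x, y, z axes, in that order (R = Rz(yaw) Ry(pitch) Rx(roll)).
In Python, from cell import ctrl gives the robot as it stands. The module is installed in compiled form; this text tells all that it offers.
- The arm moves only by the tool step_arm, never from a script. Its argument "deltas" is a list that holds one entry, the list of rows, each a list of 7 numbers: the opening, from 0 (shut) to 1 (fully open), then the shift along the world's x, y, z in mm, then the turn, a rotation vector about the world's x, y, z in rad. In form: [[[grip, tx, ty, tz, rx, ry, rz], ...]]. A call has 1 to 10 rows; each row shifts and turns the commanded pose from where the row before left it; what a row does not reach is not made up. A row lasts 1/12 s, in which the tool goes at most 41.7 mm and 7.16 degrees, less where a joint would pass 70% of its speed; a pose out of reach is approached as far as the arm can. A call is refused whole if a number of a shift passes 41.7 or a number of a turn 0.125, either way. A call with a gripper value outside its range is refused whole. The fingers move at their own pace and stop on an object; the grip force is fixed at half the most. Time passes only in rows, so rows that do not move let the fingers close. It gives the time, the measured TCP pose, the force and the opening at its end, in the units of the state.
- ctrl.read_state(): the state, without advancing time (a new reading comes with each control period).
- ctrl.get_image(name): name is "side" or "top" or "wrist"; returns (picture, depth): 384x512x3 uint8, red, green, blue; 384x512 float32, mm along the optical axis (not along the pixel's ray), 0 where there is no reading.
- ctrl.camera_info(name): a dict with "intrinsics" (3x3 intrinsics, pixels), "rvec" (rotation vector, rad) and "tvec" (3), from world to camera coordinates, as OpenCV has them. Camera axes: x right, y down, z forward; pixel columns grow to the right and rows downward; lengths in mm; the calibration is good to about 2 mm. The wrist camera is an equidistant fisheye: a pixel r from the principal point sees the ray r / f radians off the axis. A picture is of the moment at which its call begins: read the wrist's pose just before it. camera_info takes no time and is no camera call; for the wrist camera it gives the pose at the moment of the call.
- ctrl.finish_job(): hands the job in, once; it reports no verdict.
The state is a dict: "clock": time; "qpos": joint angles; "qd": joint speeds; "tau": joint torques, N m; "eef_pos": TCP position; "tool_rot": TCP orientation; "force": force on the tool from outside, world axes, zero at the start; "torque": the same for the moment, N m; "width": finger opening in mm.
Only numpy, scipy, OpenCV 4.12 (cv2) and the standard library are available. Lean on these libraries where they do the work, as an engineer would, in place of code of your own. Each camera call takes 0.05 s, during which the arm holds its last target.

## Working session

There is one attempt and no reset: what is moved stays moved. The work goes in short steps, Python scripts to look and compute and a tool call to move; the robot and the scene stay as the last step left them, time stands still between calls to the robot, and variables do not carry over. Pictures are saved under pics/ and viewed, and the job is handed in when it is done.

Besides the shell and the picture viewer there is one more tool, called after ">>>" as name([rows], argument=value, ...), one row to a line, values as JSON. step_arm: Moves the arm, as the interface text tells. Its arguments: {"type":"object","properties":{"deltas":{"type":"array"}},"required":["deltas"]}

```bash
mkdir -p pics; ls
python3 - <<'E'
from cell import ctrl
import cv2,numpy as np
s=ctrl.read_state()
for k,v in s.items(): print(k,v)
print(ctrl.finger_overhang)
for n in("side","top","wrist"):
    i=ctrl.camera_info(n);print(n,i)
    p,d=ctrl.get_image(n)
    np.savez(f'pics/{n}0.npz',p=p,d=d,**{k:np.array(v) for k,v in i.items() if k in('intrinsics','rvec','tvec')})
    cv2.imwrite(f'pics/{n}0.png',p[:,:,::-1])
E
```

```text
pics
clock 0.0
qpos [-1.24381086  0.62931572  0.03844173  1.51839476 -0.02700451  0.99632753
 -0.01997505]
qd [ 0.0010243   0.00053884 -0.00112017  0.00034113 -0.00144091  0.00136234
 -0.00014966]
tau [ 1.89355138e-03 -5.63408589e+01  1.22632798e+00 -1.93442184e+01
  1.07866983e-02  1.05932631e-02 -2.56532033e-06]
eef_pos [248.52667573 599.92783022 238.40024111]
tool_rot [-3.13966534e+00  2.07049622e-05  2.74882927e+00]
force [-0.40548868 -0.18337174 -0.8554619 ]
torque [-0.01227889 -0.02353961 -0.0398168 ]
width 85.15198106961182
8.0
side {'intrinsics': array([[394.13593445,   0.        , 249.41090543],
       [  0.        , 394.13593445, 195.63710186],
       [  0.        ,   0.        ,   1.        ]]), 'rvec': array([ 0.36446646, -2.80235126,  1.11891497]), 'tvec': array([524.10846268, 125.60162666, 917.89047125])}
top {'intrinsics': array([[401.57502375,   0.        , 266.57870433],
       [  0.        , 401.57502375, 194.49386703],
       [  0.        ,   0.        ,   1.        ]]), 'rvec': array([ 2.12448561, -2.12407713,  0.19080358]), 'tvec': array([ 37.13739003, 531.02756665, 878.62716339])}
wrist {'intrinsics': array([[297.31863964,   0.        , 256.31848939],
       [  0.        , 297.31863964, 191.47845209],
       [  0.        ,   0.        ,   1.        ]]), 'rvec': array([-2.3741025 , -1.58606455, -0.26123418]), 'tvec': array([-649.37486828,  -41.76494753,  380.44999986])}
```

View pics/top0.png

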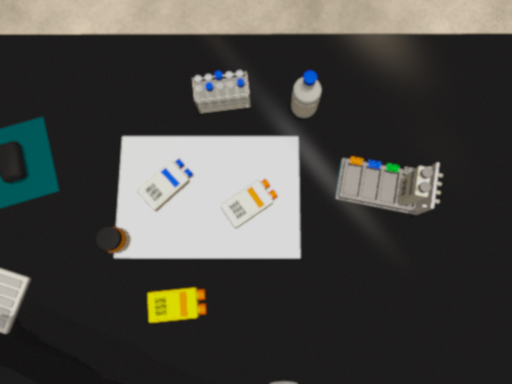

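View pics/side0.png

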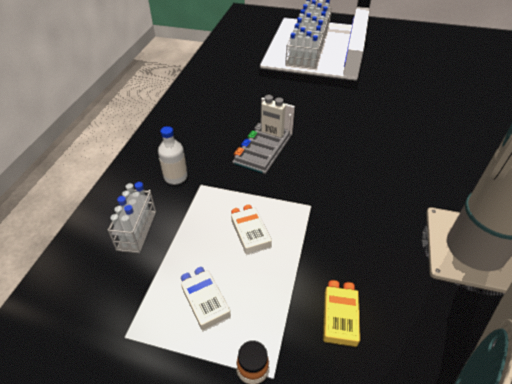

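View pics/wrist0.png

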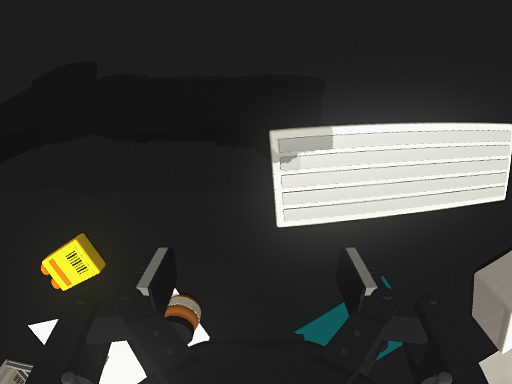

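```bash
cat > h.py <<'E'
import cv2,numpy as np
from scipy.spatial.transform import Rotation as Rn
def load(n): return np.load(f'pics/{n}.npz')
def cast(f,uv,z):
    K,R,t=f['intrinsics'],cv2.Rodrigues(f['rvec'])[0],f['tvec']
    uv=np.atleast_2d(uv).astype(float)
    r=np.c_[(uv-[K[0,2],K[1,2]])/[K[0,0],K[1,1]],np.ones(len(uv))]@R
    c=-R.T@t
    return c+r*((z-c[2])/r[:,2])[:,None]
def cloud(f):
    K,R,t=f['intrinsics'],cv2.Rodrigues(f['rvec'])[0],f['tvec']
    v,u=np.mgrid[:384,:512];d=f['d']
    P=np.dstack([(u-K[0,2])/K[0,0]*d,(v-K[1,2])/K[1,1]*d,d])
    return (P-t)@R
def hsv(f): return cv2.cvtColor(f['p'],cv2.COLOR_RGB2HSV)
def blobs(m,amin=15):
    n,l,s,c=cv2.connectedComponentsWithStats(m.astype(np.uint8))
    return [(c[i],s[i],l==i) for i in range(1,n) if s[i,4]>=amin]
E
python3 - <<'E'
from h import *
for n in('top0','side0'):
    f=load(n);H=hsv(f);C=cloud(f)
    print(n,'bench z',np.median(C[...,2][f['d']>0]))
    for nm,lo,hi in(('orange',(5,150,120),(19,255,255)),('blue',(108,150,80),(125,255,255)),('green',(50,150,60),(75,255,255)),('yellow',(25,150,120),(33,255,255))):
        m=cv2.inRange(H,lo,hi)
        for c,s,mm in blobs(m):
            P=C[mm&(f['d']>0)]
            r=cv2.minAreaRect(np.argwhere(mm)[:,::-1].astype(np.float32))
            print(nm,c.round(1),s[4],'cloud',np.median(P,0).round(0),'z22',cast(f,c,22)[0].round(1),'z28',cast(f,c,28)[0].round(1))
f=load('top0');C=cloud(f);z=C[...,2]
for c,s,mm in blobs((z>20)&(z<34)&(f['d']>0),100):
    P=C[mm];r=cv2.minAreaRect(P[:,:2].astype(np.float32));print(c.round(),s[4],P.mean(0).round(1),r)
for c,s,mm in blobs((z>40)&(f['d']>0),100):
    P=C[mm];print('tall',c.round(),s[4],P.mean(0).round(1),P.min(0).round(),P.max(0).round())
E
```

```text
top0 bench z -0.2459228481962463
orange [354.2 162.1] 28 cloud [ 613. -173.   23.] z22 [ 615.3 -174.    22. ] z28 [ 613.7 -172.7   28. ]
orange [265.6 183.5] 25 cloud [562.  39.  23.] z22 [562.7  39.8  22. ] z28 [561.4  39.7  28. ]
orange [273.1 194.3] 26 cloud [535.  22.  23.] z22 [536.4  21.8  22. ] z28 [535.3  21.9  28. ]
orange [121.1 241.4] 76 cloud [422. 368.  38.] z22 [425.  376.1  22. ] z28 [424.6 373.9  28. ]
orange [201.3 294. ] 64 cloud [308. 186.  21.] z22 [306.  185.7  22. ] z28 [306.3 184.8  28. ]
orange [202.3 308.5] 67 cloud [275. 182.  21.] z22 [273.9 182.3  22. ] z28 [274.5 181.4  28. ]
blue [218.  74.] 45 cloud [802. 152. 110.] z22 [844.5 159.8  22. ] z28 [841.4 159.   28. ]
blue [309.9  76.2] 84 cloud [774. -59. 157.] z22 [838.  -71.3  22. ] z28 [835.  -70.6  28. ]
blue [240.4  82.4] 31 cloud [777.  96. 111.] z22 [821.6 103.   22. ] z28 [818.6 102.6  28. ]
blue [208.9  86.4] 28 cloud [768. 168. 111.] z22 [811.  181.8  22. ] z28 [808.1 180.9  28. ]
blue [374.1 163.4] 64 cloud [ 615. -222.   24.] z22 [ 612.1 -221.6   22. ] z28 [ 610.5 -220.    28. ]
blue [179.5 163.
[... 2981 characters left out ...]
1.  281.8  27.3] ((565.2156372070312, 280.06243896484375), (67.2080078125, 126.90313720703125), 43.50651931762695)
[248. 202.] 1379 [516.2  81.4  27.5] ((519.5413208007812, 78.2335205078125), (66.50642395019531, 126.66702270507812), 34.84404373168945)
[174. 305.] 1577 [283.2 245.   27.6] ((283.5226745605469, 241.79061889648438), (66.10083770751953, 127.48636627197266), 5.66879940032959)
tall [220.  87.] 1441 [780.4 145.5  82.9] [748.  79.  40.] [822. 214. 115.]
tall [306.  92.] 896 [754.2 -52.4 108.3] [734. -85.  40.] [796. -23. 163.]
tall [422. 186.] 1266 [ 539.6 -303.9   97.4] [ 491. -353.   40.] [ 594. -279.  139.]
tall [109. 238.] 522 [429.  388.3  62.3] [403. 365.  40.] [454. 417.  69.]
```

Run:
```python
import cv2
p=cv2.imread('pics/top0.png')
cv2.imwrite('pics/top0a.png',cv2.resize(p[130:240,320:460],None,fx=5.5,fy=5.4,interpolation=cv2.INTER_CUBIC))
cv2.imwrite('pics/top0b.png',cv2.resize(p[140:250,130:290],None,fx=5,fy=5,interpolation=cv2.INTER_CUBIC))
```

```text
(no output)
```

View pics/top0a.png

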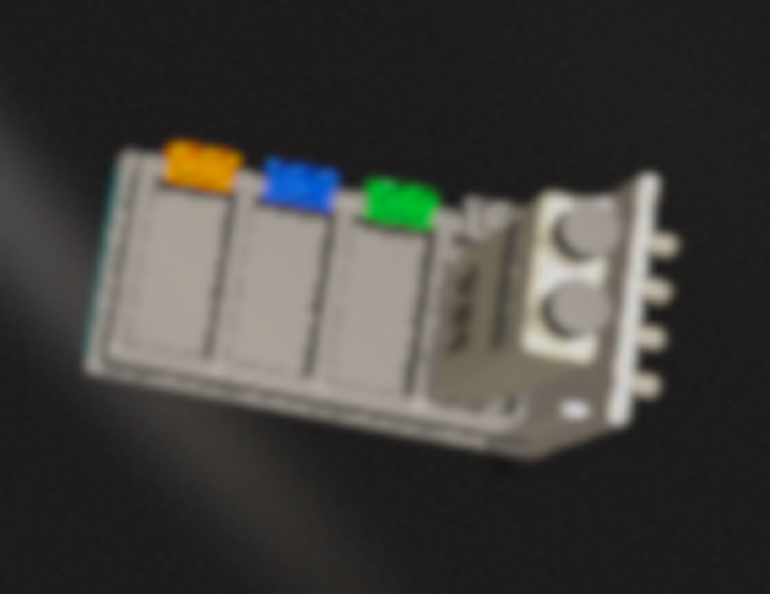

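View pics/top0b.png

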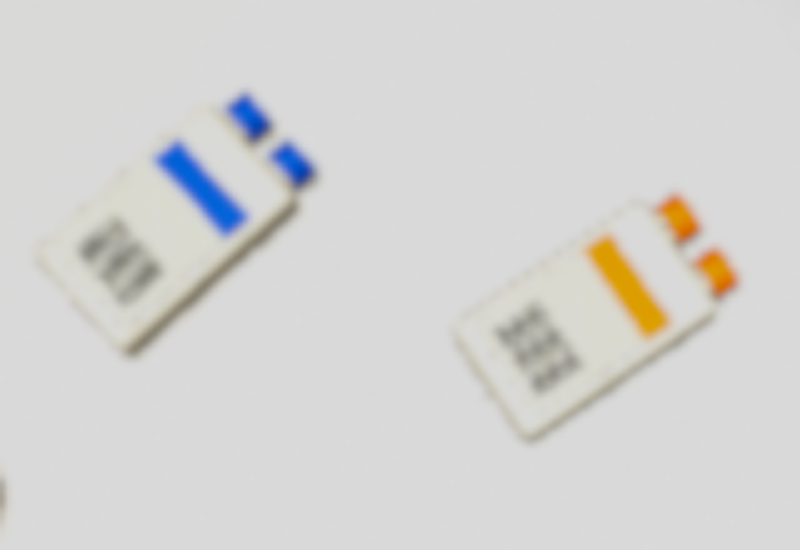

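Run:
```python
from h import *
f=load('wrist0');R=cv2.Rodrigues(f['rvec'])[0];c=-R.T@f['tvec']
Rt=Rn.from_euler('xyz',[-3.13966534e+00,2.07e-05,2.74882927e+00]).as_matrix();p=np.array([248.5,599.9,238.4])
print('cam in tool',(Rt.T@(c-p)).round(1),'axis in tool',(Rt.T@R.T[:,2]).round(3))
for n in('top0','side0'):
    f=load(n);H=hsv(f);C=cloud(f);z=C[...,2];ok=f['d']>0
    print(n)
    # clips: saturated pixels near tray
    near=(C[...,1]<-130)&(C[...,1]>-330)&(C[...,0]>540)&(C[...,0]<660)&ok
    for nm,lo,hi in(('orange',(3,120,80),(24,255,255)),('blue',(100,120,60),(130,255,255)),('green',(40,120,50),(85,255,255))):
        m=(cv2.inRange(H,lo,hi)>0)&near
        for c,s,mm in blobs(m):
            ct=cv2.findContours(mm.astype(np.uint8),0,2)[0][0][:,0].astype(np.float32)
            q=cast(f,ct,24)[:,:2].astype(np.float32);r=cv2.minAreaRect(q)
            print(nm,c.round(1),s[4],cast(f,c,24)[0].round(1),'rect',np.round(r[0],1),np.round(r[1],1),round(r[2],1))
    for c,s,mm in blobs((z>19)&(z<34)&ok&(C[...,1]<330)&(C[...,1]>-20),100):
        P=C[mm];
        T=P[P[:,2]>25.5]
        r=cv2.minAreaRect(T[:,:2].astype(np.float32));r2=cv2.minAreaRect(P[:,:2].astype(np.float32))
        print('cas',s[4],np.round(r[0],1),np.round(r[1],1),round(r[2],1),'zmed',np.median(T[:,2]).round(1),'all',np.round(r2[0],1),np.round(r2[1],1),round(r2[2],1))
    # tray: all points z 3..30
    near=(C[...,1]<-110)&(C[...,1]>-400)&(C[...,0]>460)&(C[...,0]<680)&ok
    m=near&(z>12)&(z<28);P=C[m];r=cv2.minAreaRect(P[:,:2].astype(np.float32));print('tray',np.round(r[0],1),np.round(r[1],1),round(r[2],1))
    m=near&(z>60);P=C[m];r=cv2.minAreaRect(P[:,:2].astype(np.float32));print('tall',np.round(r[0],1),np.round(r[1],1),round(r[2],1))
```

```text
cam in tool [  83.2    0.5 -133.9] axis in tool [-0.323 -0.     0.946]
top0
orange [355.9 160.2] 116 [ 619.4 -177.8   24. ] rect [ 619.2 -177.1] [34.2 21.6] 78.2
blue [374.1 163.3] 119 [ 611.7 -221.1   24. ] rect [ 611.3 -222.3] [35.7 22.3] 90.0
green [392.4 166.8] 115 [ 603.1 -264.5   24. ] rect [ 602.6 -265. ] [34. 22.] 78.2
cas 1317 [565.  279.3] [ 65.8 125.8] 43.5 zmed 27.9 all [565.2 280.1] [ 67.1 126.9] 43.6
cas 1391 [519.2  78.3] [ 65.3 125.3] 34.1 zmed 28.1 all [519.6  78.2] [ 66.5 126.7] 34.8
cas 1590 [283.5 241.8] [ 65.3 125.6] 6.0 zmed 28.1 all [283.6 241.8] [ 66.2 127.5] 5.7
tray [ 562.  -235.4] [190.  105.5] 78.3
tall [ 544.6 -314.9] [ 65.4 104.4] 79.5
side0
orange [238.6 151. ] 58 [ 621.4 -176.2   24. ] rect [ 620.7 -176.2] [35.1 21.6] 80.2
blue [245.2 142.1] 55 [ 613.7 -219.6   24. ] rect [ 613.4 -219. ] [41. 21.] 82.1
green [251.8 133.8] 45 [ 605.3 -263.    24. ] rect [ 604.4 -262.1] [37.  20.4] 73.3
cas 1121 [521.2  80.6] [ 65.2 125.5] 34.9 zmed 28.0 all [522.4  79. ] [ 66.  129.5] 34.8
cas 296 [19.1 35.9] [ 55.3 128.4] 63.3 zmed 29.7 all [19.1 35.9] [ 55.3 128.4] 63.3
cas 1578 [567.  281.1] [ 64.6 126.3] 43.1 zmed 28.0 all [567.1 280.5] [ 66.2 127.6] 43.3
cas 1873 [285.7 244.7] [ 65.  122.9] 5.8 zmed 27.8 all [285.8 242.8] [ 66.4 128.2] 6.0
tray [ 564.3 -235.8] [196.5 105.6] 79.0
tall [ 547.3 -304.6] [ 51.4 102. ] 80.2
```

```bash
cat > plan.py <<'E'
import sys
from h import *
A=0.5
def Rc(yaw,up):
    c,s=np.cos(yaw),np.sin(yaw)
    if not up: return np.array([[c,s,0],[-s,c,0],[0,0,1]]).T
    # yaw = tray x azimuth; z_c=-tray x, x_c up
    z=np.array([-c,-s,0]);x=np.array([0,0,1.]);return np.c_[x,np.cross(z,x),z]
def Rtool(R,a=A):
    x,y,z=R.T; d=-np.cos(a)*z-np.sin(a)*x
    return np.c_[np.cross(y,d),y,d]
def delta(p,R,fn=None):
    from cell import ctrl
    s=ctrl.read_state();R0=Rn.from_euler('xyz',s['tool_rot']).as_matrix()
    t=np.array(p)-s['eef_pos'];r=Rn.from_matrix(R@R0.T).as_rotvec()
    n=int(np.ceil(max(np.abs(t).max()/41,np.linalg.norm(t)/41.5,np.linalg.norm(r)/.124)))
    print('clock',round(s['clock'],2),'pos',s['eef_pos'].round(1),'F',s['force'].round(1),'w',round(s['width'],1),'q',s['qpos'].round(2))
    print('total t',t.round(1),'r',r.round(4),'rows',n,'per row',(t/n).round(2),(r/n).round(4))
BC=np.array([560.2,286.5,14]);BY=np.radians(-46.5)
OC=np.array([516,85.6,14]);OY=np.radians(-55.2)
TY=np.radians(-100.8)
E
python3 - <<'E'
from plan import *
R=Rc(BY,0);g=BC+12*R[:,0]
T=Rtool(R);tcp=np.array([g[0],g[1],100]);print(tcp);print(T.round(2))
# keep line along tool through grasp
tcp=np.array([g[0],g[1],17])-T[:,2]*90;print(tcp)
delta(tcp,T)
Rp=Rc(TY,1);print(Rtool(Rp).round(2))
E
```

```text
[568.46025491 277.79550755 100.        ]
[[-0.6   0.73 -0.33]
 [ 0.64  0.69  0.35]
 [ 0.48  0.   -0.88]]
[598.1615836  246.49683768  95.98243057]
clock 0.15 pos [248.6 600.1 238.6] F [-0.2 -0.4 -0.5] w 85.5 q [-1.24  0.63  0.04  1.52 -0.03  1.   -0.02]
total t [ 349.6 -353.6 -142.6] r [ 0.2864  0.4142 -0.4104] rows 13 per row [ 26.89 -27.2  -10.97] [ 0.022   0.0319 -0.0316]
[[ 0.09  0.98 -0.16]
 [ 0.47 -0.19 -0.86]
 [-0.88  0.   -0.48]]
```

>>> step_arm([
  [[1, 26.9, -27.2, -8, 0.022, 0.0319, -0.0316], [1, 26.9, -27.2, -8, 0.022, 0.0319, -0.0316], [1, 26.9, -27.2, -8, 0.022, 0.0319, -0.0316], [1, 26.9, -27.2, -8, 0.022, 0.0319, -0.0316], [1, 26.9, -27.2, -8, 0.022, 0.0319, -0.0316], [1, 26.9, -27.2, -8, 0.022, 0.0319, -0.0316], [1, 26.9, -27.2, -8, 0.022, 0.0319, -0.0316], [1, 26.9, -27.2, -8, 0.022, 0.0319, -0.0316], [1, 26.9, -27.2, -8, 0.022, 0.0319, -0.0316], [1, 26.9, -27.2, -8, 0.022, 0.0319, -0.0316]],
])

```text
clock: 0.98
eef_pos: [519.0, 326.8, 158.9]
tool_rot: [3.121, -0.387, 2.431]
force: [0.5, 0.0, -0.1]
width: 85.5
```

>>> step_arm([
  [[1, 26.9, -27.2, -21, 0.022, 0.0319, -0.0316], [1, 26.9, -27.2, -21, 0.022, 0.0319, -0.0316], [1, 26.9, -27.2, -21, 0.022, 0.0319, -0.0316], [1, 0, 0, 0, 0, 0, 0], [1, 0, 0, 0, 0, 0, 0], [1, 0, 0, 0, 0, 0, 0]],
])

```text
clock: 1.48
eef_pos: [594.4, 250.7, 98.4]
tool_rot: [-3.141, -0.502, 2.328]
force: [-0.1, 0.6, 0.6]
width: 85.4
```

```bash
cat > snap.py <<'E'
from cell import ctrl
import sys,cv2,numpy as np
def snap(tag,names):
    for n in names:
        i=ctrl.camera_info(n);p,d=ctrl.get_image(n)
        np.savez(f'pics/{n}{tag}.npz',p=p,d=d,**{k:np.array(v) for k,v in i.items() if k in('intrinsics','rvec','tvec')})
        cv2.imwrite(f'pics/{n}{tag}.png',p[:,:,::-1])
if __name__=='__main__': snap(sys.argv[1],sys.argv[2:])
E
python3 - <<'E'
from plan import *
from snap import snap
R=Rc(BY,0);g=BC+12*R[:,0];T=Rtool(R)
delta(np.array([g[0],g[1],17])-T[:,2]*90,T)
delta(np.array([g[0],g[1],17]),T)
snap('1',['side','wrist'])
E
```

```text
clock 1.48 pos [594.4 250.7  98.4] F [-0.1  0.6  0.6] w 85.4 q [-0.16  0.94 -0.11  1.42 -0.39  1.08  0.75]
total t [ 3.8 -4.2 -2.4] r [-0.0011 -0.0016  0.0017] rows 1 per row [ 3.8  -4.19 -2.44] [-0.0011 -0.0016  0.0017]
clock 1.48 pos [594.4 250.7  98.4] F [-0.1  0.6  0.6] w 85.4 q [-0.16  0.94 -0.11  1.42 -0.39  1.08  0.75]
total t [-25.9  27.1 -81.4] r [-0.0011 -0.0016  0.0017] rows 3 per row [ -8.64   9.04 -27.14] [-0.0004 -0.0005  0.0006]
```

View pics/side1.png

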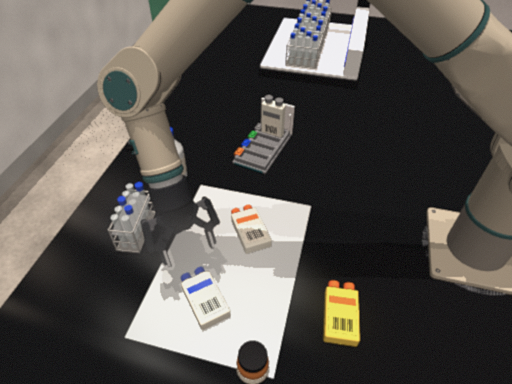

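View pics/wrist1.png

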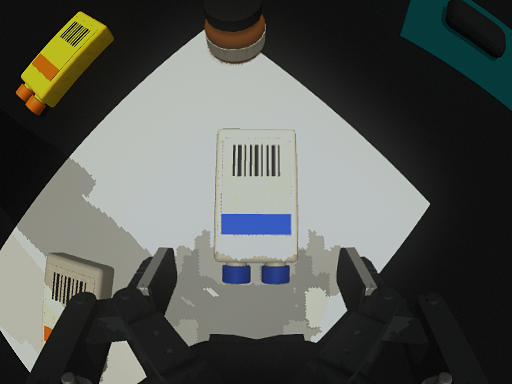

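Run:
```python
from plan import *
f=load('side1');C=cloud(f);R=Rtool(Rc(BY,0));p=np.array([594.4,250.7,98.4])
Q=(C-p)@R  # tool coords
m=(f['d']>0)&(np.abs(Q[...,1])<62)&(np.abs(Q[...,0])<30)&(Q[...,2]<30)&(Q[...,2]>-60)&(C[...,2]>40)
for sgn in(1,-1):
    q=Q[m&(Q[...,1]*sgn>20)];print(len(q),np.percentile(q,[1,5,50,95,99],axis=0).round(1))
```

```text
229 [[-10.   39.  -59.7]
 [ -5.1  42.9 -58.8]
 [  8.5  50.2 -41.7]
 [ 11.9  58.6 -13.3]
 [ 13.3  61.   -9.2]]
221 [[ -9.2 -61.7 -59.7]
 [ -6.9 -59.2 -58.8]
 [  7.6 -48.  -38.2]
 [ 12.3 -42.3 -12.3]
 [ 13.3 -39.7  -8.3]]
```

Run:
```python
from plan import *
R=Rc(BY,0);g=BC+5*R[:,0];T=Rtool(R);g[2]=9;print(g)
delta(g-T[:,2]*40,T)
delta(g,T); print('d*4',(T[:,2]*10).round(2))
```

```text
[563.64177288 282.87312814   9.        ]
clock 1.58 pos [594.  252.8 100.2] F [ 0.3 -0.6  0.8] w 85.2 q [-0.16  0.93 -0.12  1.42 -0.39  1.08  0.75]
total t [-17.2  16.2 -56.1] r [-0.0023  0.0007 -0.0016] rows 2 per row [ -8.58   8.08 -28.04] [-0.0011  0.0004 -0.0008]
clock 1.58 pos [594.  252.8 100.2] F [ 0.3 -0.6  0.8] w 85.2 q [-0.16  0.93 -0.12  1.42 -0.39  1.08  0.75]
total t [-30.4  30.1 -91.2] r [-0.0023  0.0007 -0.0016] rows 3 per row [-10.12  10.02 -30.39] [-0.0008  0.0002 -0.0005]
d*4 [-3.3   3.48 -8.78]
```

>>> step_arm([
  [[1, -5.7, 5.4, -18.7, 0, 0, 0], [1, -5.7, 5.4, -18.7, 0, 0, 0], [1, -5.7, 5.4, -18.7, 0, 0, 0], [1, -3.3, 3.5, -8.8, 0, 0, 0], [1, -3.3, 3.5, -8.8, 0, 0, 0], [1, 0, 0, 0, 0, 0, 0], [1, 0, 0, 0, 0, 0, 0]],
])

```text
clock: 2.17
eef_pos: [571.2, 274.6, 26.1]
tool_rot: [3.14, -0.5, 2.331]
force: [-0.1, -0.9, -0.4]
width: 85.5
```

Run:
```python
from plan import *
from snap import snap
R=Rc(BY,0);g=BC+5*R[:,0];T=Rtool(R);g[2]=9;print(g)
delta(g,T)
snap('2',['side','wrist'])
delta(g,T)
```

```text
[563.64177288 282.87312814   9.        ]
clock 2.17 pos [571.2 274.6  26.1] F [-0.1 -0.9 -0.4] w 85.5 q [-0.19  1.01 -0.14  1.49 -0.41  0.93  0.78]
total t [ -7.5   8.3 -17.1] r [-0.0009  0.0011 -0.0002] rows 1 per row [ -7.53   8.26 -17.14] [-0.0009  0.0011 -0.0002]
clock 2.27 pos [572.3 273.8  26.5] F [ 0.9 -0.6 -0.2] w 85.1 q [-0.19  1.01 -0.13  1.49 -0.41  0.93  0.78]
total t [ -8.7   9.1 -17.5] r [-0.0007  0.0027  0.0013] rows 1 per row [ -8.66   9.06 -17.55] [-0.0007  0.0027  0.0013]
```

View pics/wrist2.png

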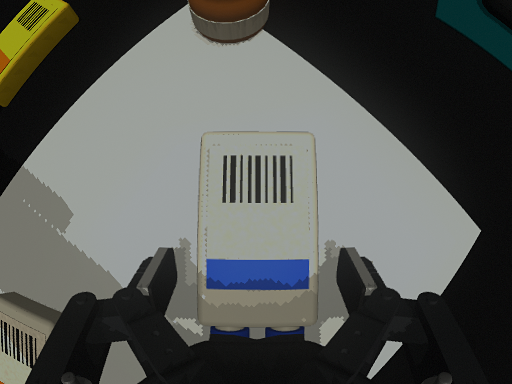

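>>> step_arm([
  [[1, -2.7, 2.9, -5.8, 0, 0, 0], [1, -2.7, 2.9, -5.8, 0, 0, 0], [1, -2.7, 2.9, -5.8, 0, 0, 0], [1, 0, 0, 0, 0, 0, 0], [1, 0, 0, 0, 0, 0, 0]],
])

```text
clock: 2.68
eef_pos: [562.2, 282.8, 7.5]
tool_rot: [-3.141, -0.501, 2.329]
force: [0.3, -0.3, 0.2]
width: 85.1
```

>>> step_arm([
  [[0.6, 0, 0, 0, 0, 0, 0], [0.5, 0, 0, 0, 0, 0, 0], [0, 0, 0, 0, 0, 0, 0], [0, 0, 0, 0, 0, 0, 0], [0, 0, 0, 0, 0, 0, 0], [0, 0, 0, 0, 0, 0, 0]],
])

```text
clock: 3.18
eef_pos: [564.1, 282.1, 8.5]
tool_rot: [3.14, -0.499, 2.329]
force: [2.6, -2.4, 3.5]
width: 65.1
```

Run:
```python
from plan import *
from snap import snap
snap('3',['side','wrist'])
R=Rc(BY,0);g=BC+5*R[:,0];T=Rtool(R);g[2]=9
delta(g,T)
```

```text
clock 3.28 pos [564.1 282.1   8.5] F [ 2.6 -1.5  4.2] w 64.8 q [-0.2   1.03 -0.14  1.51 -0.42  0.88  0.78]
total t [-0.4  0.8  0.5] r [-0.0003  0.002   0.0018] rows 1 per row [-0.44  0.77  0.54] [-0.0003  0.002   0.0018]
```

View pics/wrist3.png

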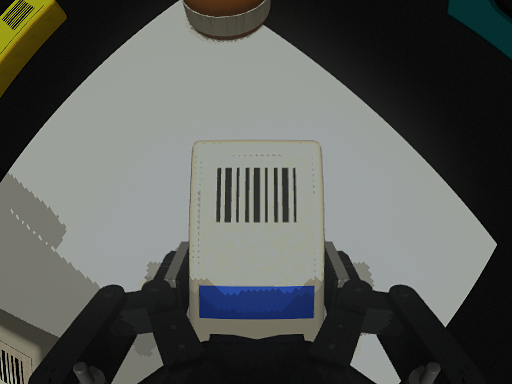

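View pics/side3.png

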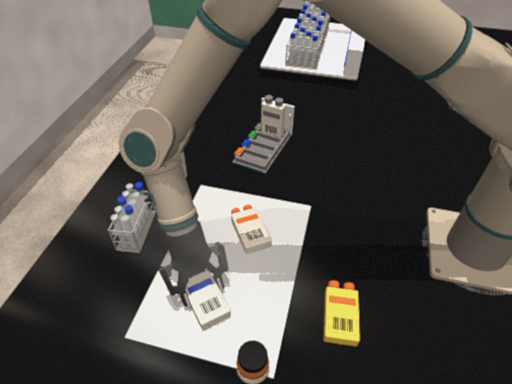

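>>> step_arm([
  [[0, 0, 0, 8, 0, 0, 0], [0, 0, 0, 16, 0, 0, 0], [0, 0, 0, 25, 0, 0, 0], [0, 0, 0, 30, 0, 0, 0], [0, 0, 0, 30, 0, 0, 0], [0, 0, 0, 30, 0, 0, 0], [0, 0, 0, 20, 0, 0, 0], [0, 0, 0, 0, 0, 0, 0]],
])

```text
clock: 3.95
eef_pos: [564.6, 284.2, 172.8]
tool_rot: [3.132, -0.498, 2.334]
force: [0.7, 0.4, -2.2]
width: 64.8
```

```bash
cat >> plan.py <<'E'
LB=np.array([569.4,-212.1,63]);LO=np.array([577,-168.8,63])
RU=Rc(TY,1);TU=Rtool(RU)
def tcp_up(L,ox=5,oz=-5.5,dz=0): return L+RU[:,0]*ox+RU[:,2]*oz+[0,0,dz]
E
python3 - <<'E'
from plan import *
print(tcp_up(LB,dz=100))
delta(tcp_up(LB,dz=100),TU)
# yaw first then pitch
import cell
R0=Rn.from_euler('xyz',cell.ctrl.read_state()['tool_rot']).as_matrix()
Rz=Rn.from_rotvec([0,0,TY-BY]).as_matrix()
print(TY-BY, Rn.from_matrix(TU@(Rz@R0).T).as_rotvec())
E
```

```text
[ 568.36940277 -217.50257988  168.        ]
clock 3.95 pos [564.6 284.2 172.8] F [ 0.7  0.4 -2.2] w 64.8 q [-0.21  0.81 -0.12  1.47 -0.4   1.12  0.68]
total t [   3.8 -501.8   -4.8] r [-1.5548 -0.4494 -0.746 ] rows 15 per row [  0.25 -33.45  -0.32] [-0.1037 -0.03   -0.0497]
-0.9477137838329209 [-1.53958856  0.30005195 -0.00631264]
```

>>> step_arm([
  [[0, 0, -20, 4, -0.0864, -0.025, -0.0414], [0, 0, -24, 4, -0.0864, -0.025, -0.0414], [0, 0, -24, 4, -0.0864, -0.025, -0.0414], [0, 0, -24, 4, -0.0864, -0.025, -0.0414], [0, 0, -24, 4, -0.0864, -0.025, -0.0414], [0, 0, -24, 4, -0.0864, -0.025, -0.0414], [0, 0, -24, 4, -0.0864, -0.025, -0.0414], [0, 0, -24, 4, -0.0864, -0.025, -0.0414], [0, 0, -24, 4, -0.0864, -0.025, -0.0414]],
])

```text
clock: 4.7
eef_pos: [561.7, 70.2, 203.1]
tool_rot: [-2.932, 0.281, 1.909]
force: [-0.1, 0.8, -2.6]
width: 64.7
```

Run:
```python
from plan import *
delta(tcp_up(LB,dz=130),TU)
```

```text
clock 4.7 pos [561.7  70.2 203.1] F [-0.1  0.8 -2.6] w 64.7 q [-0.58  0.69  0.4   1.66  0.05  1.03  0.04]
total t [   6.6 -287.7   -5.1] r [-0.7757 -0.227  -0.3637] rows 8 per row [  0.83 -35.97  -0.64] [-0.097  -0.0284 -0.0455]
```

>>> step_arm([
  [[0, 0.7, -24, 2, -0.0862, -0.0252, -0.0404], [0, 0.7, -24, 2, -0.0862, -0.0252, -0.0404], [0, 0.7, -24, 2, -0.0862, -0.0252, -0.0404], [0, 0.7, -24, 2, -0.0862, -0.0252, -0.0404], [0, 0.7, -24, 2, -0.0862, -0.0252, -0.0404], [0, 0.7, -24, 2, -0.0862, -0.0252, -0.0404], [0, 0.7, -24, 2, -0.0862, -0.0252, -0.0404], [0, 0.7, -24, 2, -0.0862, -0.0252, -0.0404], [0, 0.7, -24, 2, -0.0862, -0.0252, -0.0404], [0, 0, 0, 0, 0, 0, 0]],
])

```text
clock: 5.53
eef_pos: [566.9, -147.1, 217.5]
tool_rot: [-3.129, 1.075, 1.392]
force: [-1.1, 0.2, -3.3]
width: 64.9
```

Run:
```python
from plan import *
from snap import snap
delta(tcp_up(LB,dz=100),TU)
snap('4',['side','top'])
```

```text
clock 5.53 pos [ 566.9 -147.1  217.5] F [-1.1  0.2 -3.3] w 64.9 q [-0.74  1.06  0.86  1.69  0.35  0.99 -0.51]
total t [  1.4 -70.4 -49.5] r [ 0.0035 -0.0067  0.0014] rows 3 per row [  0.48 -23.47 -16.5 ] [ 0.0012 -0.0022  0.0005]
```

View pics/side4.png

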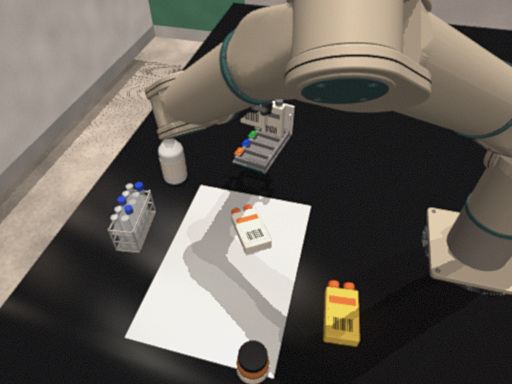

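View pics/top4.png

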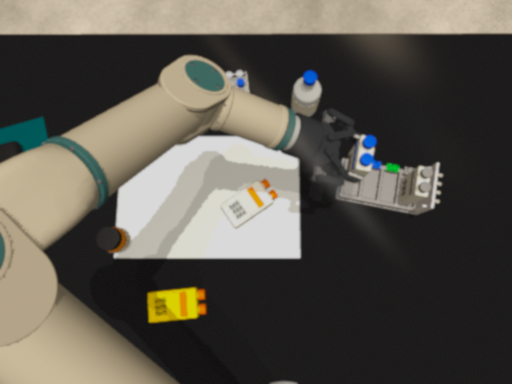

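Run:
```python
from plan import *
for n in('top4','side4'):
    f=load(n);C=cloud(f)
    P=C[(f['d']>0)&(C[...,0]>600)&(C[...,0]<1000)&(C[...,1]>-200)&(C[...,1]<300)&(C[...,2]>120)]
    for y in range(-140,240,30):
        q=P[(P[:,1]>=y)&(P[:,1]<y+30)]
        if len(q): print(n,y,len(q),'xmax',np.percentile(q[:,0],99).round(),'z',np.percentile(q[:,2],[1,50,99]).round(), 'x>715:',np.percentile(q[q[:,0]>715][:,2],[1,50,99]).round() if (q[:,0]>715).sum()>3 else None)
```

```text
top4 -140 229 xmax 637.0 z [220. 247. 265.] x>715: None
top4 -110 272 xmax 647.0 z [233. 263. 275.] x>715: None
top4 -80 411 xmax 780.0 z [121. 266. 309.] x>715: [120. 158. 163.]
top4 -50 234 xmax 778.0 z [120. 309. 327.] x>715: [120. 153. 162.]
top4 -20 196 xmax 628.0 z [306. 335. 346.] x>715: None
top4 10 259 xmax 632.0 z [332. 351. 362.] x>715: None
top4 40 366 xmax 637.0 z [351. 369. 379.] x>715: None
top4 70 527 xmax 651.0 z [369. 388. 411.] x>715: None
top4 100 840 xmax 675.0 z [373. 411. 433.] x>715: None
top4 130 884 xmax 677.0 z [400. 431. 452.] x>715: None
top4 160 448 xmax 660.0 z [425. 450. 463.] x>715: None
top4 190 8 xmax 611.0 z [445. 454. 458.] x>715: None
side4 -80 19 xmax 782.0 z [120. 127. 136.] x>715: [120. 127. 136.]
side4 -50 74 xmax 783.0 z [120. 127. 140.] x>715: [120. 127. 140.]
side4 130 19 xmax 674.0 z [325. 393. 419.] x>715: None
side4 160 747 xmax 668.0 z [341. 421. 460.] x>715: None
side4 190 613 xmax 643.0 z [350. 397. 453.] x>715: None
```

Run:
```python
from plan import *
f=load('top4');H=hsv(f);C=cloud(f)
m=(cv2.inRange(H,(100,120,60),(130,255,255))>0)&(C[...,2]>200)
for c,s,mm in blobs(m):
    P=C[mm];print(c.round(1),s[4],np.median(P,0).round(1),np.percentile(P[:,2],[5,95]).round(),cast(f,c,284)[0].round(1))
# top face / label edges
print('expected C',(np.array([566.9,-147.1,217.5])-5*RU[:,0]+5.5*RU[:,2]).round(1))
m=(C[...,2]>262)&(C[...,2]<275)&(C[...,1]<-110)&(C[...,1]>-175)&(C[...,0]<615)
P=C[m];print(len(P),cv2.minAreaRect(P[:,:2].astype(np.float32)),np.median(P,0))
q=np.argwhere(m);print(q.min(0),q.max(0))
p=f['p'][110:220,290:450];cv2.imwrite('pics/top4a.png',cv2.resize(p[:,:,::-1],None,fx=5,fy=5,interpolation=cv2.INTER_CUBIC))
```

```text
[369.1 141.4] 132 [ 581.8 -143.2  284.1] [282. 286.] [ 582.3 -143.4  284. ]
[366.4 159. ] 121 [ 550.2 -136.9  284.3] [282. 286.] [ 550.4 -137.2  284. ]
expected C [ 567.9 -141.7  212.5]
271 ((566.861572265625, -140.3099365234375), (28.284244537353516, 66.31822967529297), 78.74222564697266) [ 565.701108   -133.2738664   266.89240883]
[135 355] [171 374]
```

View pics/top4a.png

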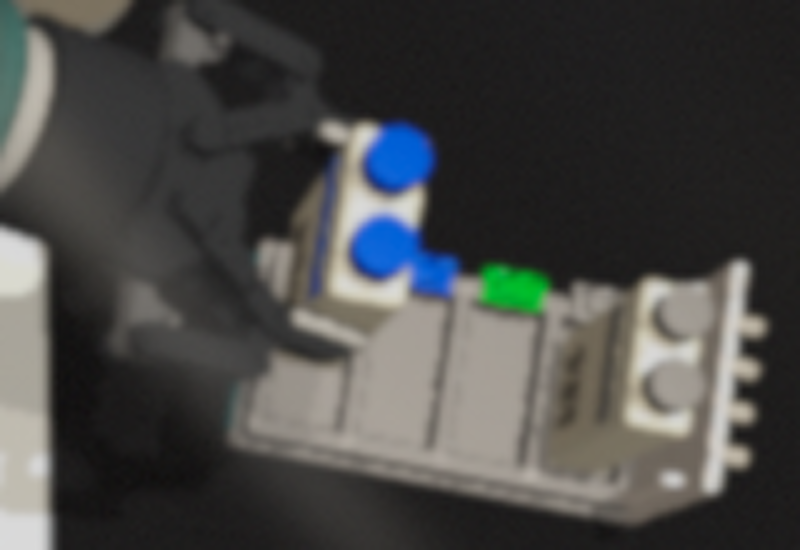

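>>> step_arm([
  [[0, 0.3, -12, -10, 0, 0, 0], [0, 0.3, -12, -20, 0, 0, 0], [0, 0.3, -12, -20, 0, 0, 0], [0, 0.3, -12, -22, 0, 0, 0], [0, 0.3, -12, -22, 0, 0, 0], [0, 0.3, -11.5, -20, 0, 0, 0], [0, 0, 0, 0, 0, 0, 0], [0, 0, 0, 0, 0, 0, 0]],
])

```text
clock: 6.3
eef_pos: [570.8, -216.4, 106.7]
tool_rot: [-3.137, 1.067, 1.388]
force: [0.2, 0.8, -1.3]
width: 65.0
```

Run:
```python
from plan import *
from snap import snap
snap('5',['side','top'])
delta(tcp_up(LB,dz=0),TU)
for n in('top5','side5'):
    f=load(n);H=hsv(f);C=cloud(f)
    for nm,lo,hi in(('orange',(3,120,80),(24,255,255)),('blue',(100,120,60),(130,255,255)),('green',(40,120,50),(85,255,255))):
      m=(cv2.inRange(H,lo,hi)>0)&(C[...,1]<-130)&(C[...,1]>-330)&(C[...,0]<660)
      for c,s,mm in blobs(m):
        P=C[mm];print(n,nm,c.round(1),s[4],np.median(P,0).round(1))
    m=(C[...,2]>150)&(C[...,2]<162)&(C[...,1]<-170)&(C[...,1]>-240)&(C[...,0]<615)&(C[...,0]>520)&(f['d']>0)
    P=C[m];print(len(P),cv2.minAreaRect(P[:,:2].astype(np.float32)))
    p=f['p'][90:220,(290 if n=='top5' else 180):][:,:150];cv2.imwrite(f'pics/{n}a.png',cv2.resize(p[:,:,::-1],None,fx=4.6,fy=4.6,interpolation=cv2.INTER_CUBIC))
```

```text
clock 6.4 pos [ 572.1 -215.9  108.2] F [ 0.2  0.2 -1.4] w 65.2 q [-0.62  1.23  0.82  1.72  0.34  0.77 -0.59]
total t [ -3.8  -1.7 -40.2] r [-0.0039  0.0016 -0.0035] rows 1 per row [ -3.78  -1.65 -40.22] [-0.0039  0.0016 -0.0035]
top5 blue [391.2 156. ] 121 [ 589.  -216.4  173.6]
top5 blue [369.1 161.5] 24 [ 616.6 -210.6   24.4]
top5 blue [388.  171.8] 90 [ 553.9 -207.5  174.1]
top5 green [396.5 167.6] 39 [ 601.  -274.5   24.5]
227 ((578.5999755859375, -203.97018432617188), (85.52838134765625, 46.64704513549805), 20.039756774902344)
side5 orange [238.6 151. ] 57 [ 620.8 -175.5   25.1]
0 ((0.0, 0.0), (0.0, 0.0), 0.0)
```

View pics/top5a.png

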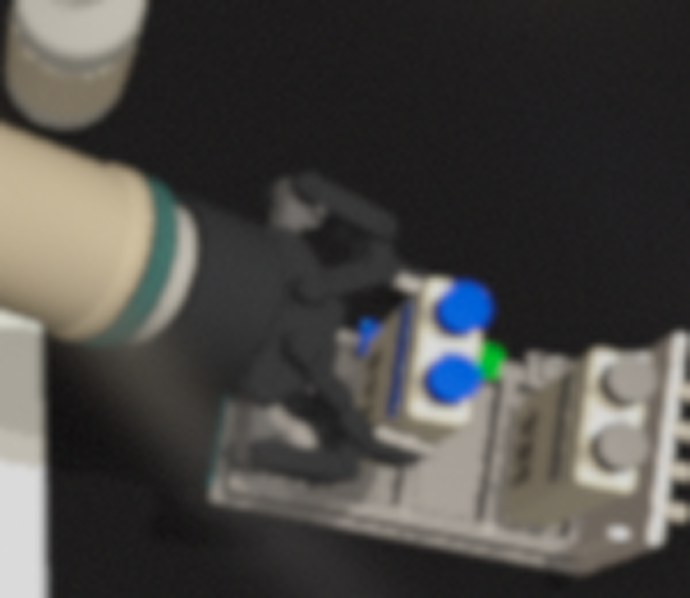

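View pics/side5.png

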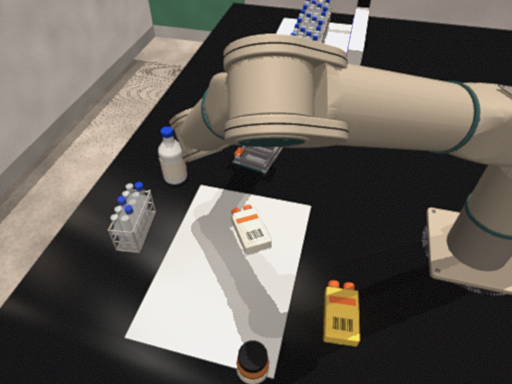

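>>> step_arm([
  [[0, -1.6, -0.5, -8, 0, 0, 0], [0, -1.6, -0.5, -8, 0, 0, 0], [0, 0, 0, -5, 0, 0, 0], [0, 0, 0, 0, 0, 0, 0], [0, 0, 0, 0, 0, 0, 0], [0, 0, 0, 0, 0, 0, 0]],
])

```text
clock: 6.9
eef_pos: [568.0, -218.1, 86.3]
tool_rot: [-3.14, 1.069, 1.386]
force: [-0.1, -0.3, -2.9]
width: 65.2
```

Run:
```python
from plan import *
from snap import snap
snap('6',['top','wrist'])
delta(tcp_up(LB,dz=0),TU)
n='top6'
f=load(n);H=hsv(f);C=cloud(f)
m=(cv2.inRange(H,(100,120,60),(130,255,255))>0)&(C[...,1]<-130)&(C[...,1]>-330)&(C[...,0]<660)
for c,s,mm in blobs(m):
    P=C[mm];print(n,c.round(1),s[4],np.median(P,0).round(1),cast(f,c,C[mm][:,2].max())[0].round(1))
p=f['p'][90:220,290:][:,:150];cv2.imwrite(f'pics/{n}a.png',cv2.resize(p[:,:,::-1],None,fx=4.6,fy=4.6,interpolation=cv2.INTER_CUBIC))
P=C[(C[...,0]>600)&(C[...,1]>-120)&(C[...,1]<0)&(C[...,2]>165)]
print('link xmax',np.percentile(P[:,0],[50,99]).round(),P[:,2].min())
```

```text
clock 7.0 pos [ 568.1 -218.1   86.4] F [-0.2 -0.6 -1.6] w 64.9 q [-0.61  1.27  0.81  1.72  0.33  0.75 -0.61]
total t [  0.3   0.6 -18.4] r [-0.0021  0.0001 -0.0022] rows 1 per row [  0.28   0.6  -18.39] [-0.0021  0.0001 -0.0022]
top6 [389.  160.3] 116 [ 584.6 -218.1  152.1] [ 583.  -216.3  155.9]
top6 [371.  161.7] 49 [ 612.  -209.2   25.7] [ 593.4 -191.7  107.3]
top6 [386. 176.] 80 [ 550.6 -208.7  152.7] [ 549.7 -208.2  155.7]
link xmax [613. 635.] 167.7119201377022
```

View pics/top6a.png

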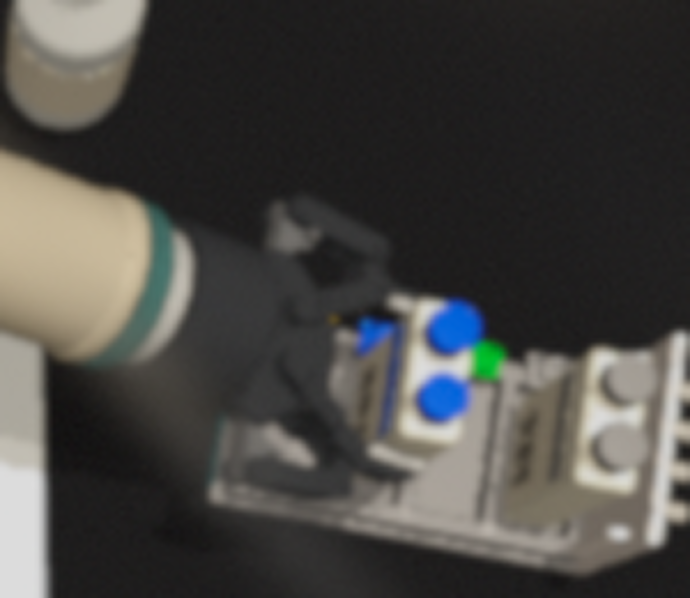

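View pics/wrist6.png

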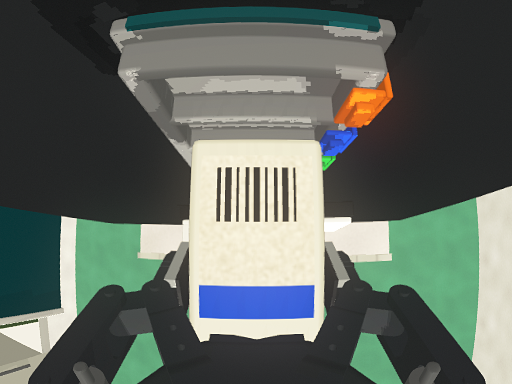

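>>> step_arm([
  [[0, 0.5, 0, -4, 0, 0, 0], [0, 0, 0, -4, 0, 0, 0], [0, 0, 0, -4, 0, 0, 0], [0, 0, 0, 0, 0, 0, 0], [0, 0, 0, 0, 0, 0, 0]],
])

```text
clock: 7.42
eef_pos: [568.2, -218.0, 73.6]
tool_rot: [-3.138, 1.069, 1.387]
force: [0.3, -0.3, -2.1]
width: 65.1
```

Run:
```python
from plan import *
from snap import snap
snap('7',['wrist'])
delta(tcp_up(LB,dz=0),TU)
p=load('wrist7')['p'][10:210,100:420];cv2.imwrite('pics/wrist7a.png',cv2.resize(p[:,:,::-1],None,fx=2.4,fy=2.4,interpolation=cv2.INTER_CUBIC))
```

```text
clock 7.47 pos [ 568.3 -218.1   73.9] F [ 1.   1.3 -1.8] w 65.1 q [-0.61  1.29  0.81  1.71  0.33  0.74 -0.62]
total t [ 0.   0.6 -5.9] r [-0.0021 -0.0007 -0.0021] rows 1 per row [ 0.05  0.6  -5.95] [-0.0021 -0.0007 -0.0021]
```

View pics/wrist7a.png

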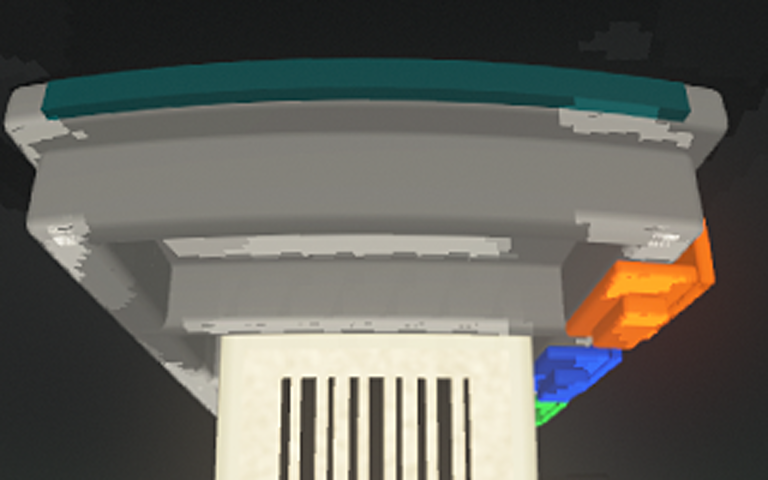

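>>> step_arm([
  [[0, 0, 0, -2, 0, 0, 0], [0, 0, 0, -2, 0, 0, 0], [0, 0, 0, -1, 0, 0, 0], [0, 0, 0, 0, 0, 0, 0], [0, 0, 0, 0, 0, 0, 0]],
])

```text
clock: 7.88
eef_pos: [568.4, -218.0, 69.0]
tool_rot: [-3.14, 1.069, 1.386]
force: [0.6, -0.4, -3.0]
width: 65.2
```

>>> step_arm([
  [[0, 0, 0, -1, 0, 0, 0], [0, 0, 0, -0.7, 0, 0, 0], [0, 0, 0, 0, 0, 0, 0], [0, 0, 0, 0, 0, 0, 0]],
])

```text
clock: 8.22
eef_pos: [568.5, -218.3, 68.4]
tool_rot: [-3.141, 1.07, 1.385]
force: [0.7, 1.9, 4.4]
width: 64.9
```

>>> step_arm([
  [[0.85, 0, 0, 0, 0, 0, 0], [1, 0, 0, 0, 0, 0, 0], [1, 0, 0, 0, 0, 0, 0], [1, 0, 0, 0, 0, 0, 0], [1, 0, 0, 0, 0, 0, 0]],
])

```text
clock: 8.63
eef_pos: [568.4, -218.1, 67.2]
tool_rot: [-3.14, 1.068, 1.386]
force: [-0.0, -0.3, -0.4]
width: 85.4
```

Run:
```python
from plan import *
from snap import snap
snap('8',['wrist','top'])
delta(tcp_up(LB,dz=0),TU)
print((-TU[:,2]*10).round(2))
```

```text
clock 8.73 pos [ 568.4 -218.    67.3] F [ 0.  -0.7  0.8] w 85.4 q [-0.61  1.3   0.8   1.71  0.32  0.74 -0.62]
total t [-0.   0.5  0.7] r [-0.0025 -0.0003 -0.0021] rows 1 per row [-0.01  0.53  0.71] [-0.0025 -0.0003 -0.0021]
[1.64 8.62 4.79]
```

View pics/wrist8.png

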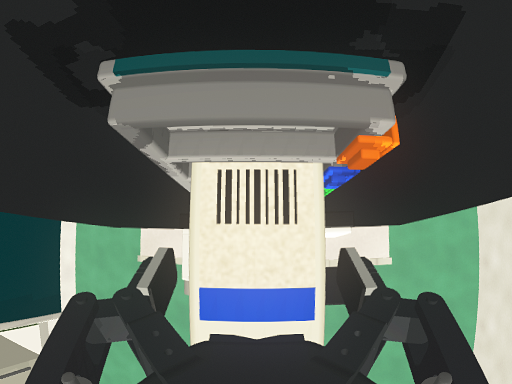

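>>> step_arm([
  [[1, 1.6, 8.6, 4.8, 0, 0, 0], [1, 3.2, 17.2, 9.6, 0, 0, 0], [1, 3.2, 17.2, 9.6, 0, 0, 0], [1, 3.2, 17.2, 9.6, 0, 0, 0], [1, 3.2, 17.2, 9.6, 0, 0, 0], [1, 3, 17, 20, 0, 0, 0], [1, 0, 10, 30, 0, 0, 0], [1, 0, 0, 30, 0, 0, 0]],
])

```text
clock: 9.4
eef_pos: [586.9, -109.7, 190.4]
tool_rot: [-3.137, 1.066, 1.394]
force: [0.1, 0.4, 0.6]
width: 85.3
```

Run:
```python
from plan import *
from snap import snap
snap('9',['wrist','top'])
R=Rc(OY,0);g=OC+5*R[:,0];T=Rtool(R);g[2]=9
print(g)
delta(g-T[:,2]*100,T)
```

```text
[518.85356784  81.49425395   9.        ]
clock 9.5 pos [ 587.9 -113.2  196. ] F [ 0.3 -0.4 -0. ] w 85.4 q [-0.75  1.1   0.83  1.62  0.32  1.05 -0.54]
total t [-41.7 155.3 -99.2] r [1.5654 0.3409 0.6251] rows 14 per row [-2.98 11.09 -7.09] [0.1118 0.0243 0.0447]
```

View pics/wrist9.png

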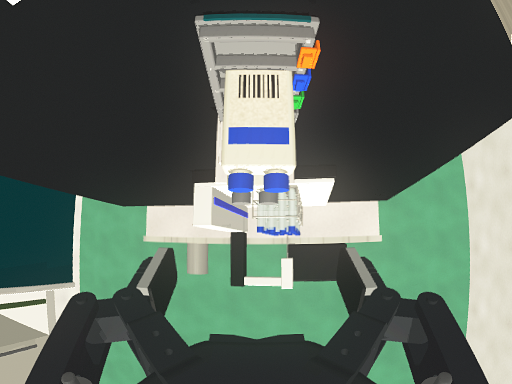

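View pics/top9.png

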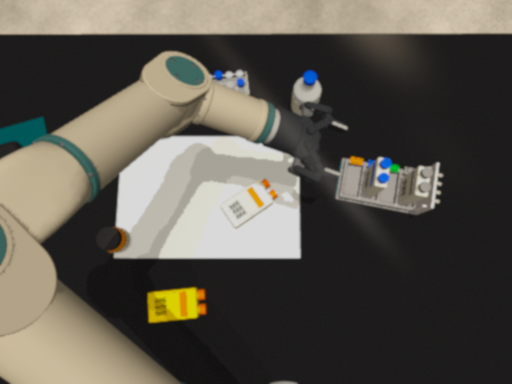

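>>> step_arm([
  [[1, -2.8, 10.4, 4, 0.1044, 0.0227, 0.0417], [1, -2.8, 10.4, 0, 0.1044, 0.0227, 0.0417], [1, -2.8, 10.4, 0, 0.1044, 0.0227, 0.0417], [1, -2.8, 10.4, 0, 0.1044, 0.0227, 0.0417], [1, -2.8, 10.4, 0, 0.1044, 0.0227, 0.0417], [1, -2.8, 10.4, 0, 0.1044, 0.0227, 0.0417], [1, -2.8, 10.4, 0, 0.1044, 0.0227, 0.0417], [1, -2.8, 10.4, -5, 0.1044, 0.0227, 0.0417], [1, -2.8, 10.4, -10, 0.1044, 0.0227, 0.0417], [1, -2.8, 10.4, -10, 0.1044, 0.0227, 0.0417]],
])

```text
clock: 10.33
eef_pos: [558.1, -8.7, 170.9]
tool_rot: [-2.997, 0.01, 1.937]
force: [0.8, -0.3, -0.4]
width: 85.5
```

>>> step_arm([
  [[1, -2.8, 10.4, -14, 0.1044, 0.0227, 0.0417], [1, -2.8, 10.4, -16, 0.1044, 0.0227, 0.0417], [1, -2.8, 10.4, -16, 0.1044, 0.0227, 0.0417], [1, -2.8, 10.4, -16, 0.1044, 0.0227, 0.0417], [1, -2.8, 10.4, -16, 0.1044, 0.0227, 0.0417], [1, 0, 0, 0, 0, 0, 0], [1, 0, 0, 0, 0, 0, 0]],
])

```text
clock: 10.92
eef_pos: [542.8, 40.9, 90.1]
tool_rot: [-3.136, -0.5, 2.179]
force: [0.1, 0.0, 0.1]
width: 85.2
```

Run:
```python
from plan import *
from snap import snap
snap('10',['wrist','top'])
R=Rc(OY,0);g=OC+5*R[:,0];T=Rtool(R);g[2]=9
delta(g-T[:,2]*100,T)
delta(g-T[:,2]*30,T); print((10*T[:,2]).round(2))
f=load('top10');C=cloud(f)
m=(C[...,1]<-110)&(C[...,1]>-400)&(C[...,0]>460)&(C[...,0]<680)&(C[...,2]>112)&(f['d']>0)
for c,s,mm in blobs(m): P=C[mm];print(s[4],P.mean(0).round(1),cv2.minAreaRect(P[:,:2].astype(np.float32)),P[:,2].max())
```

```text
clock 11.02 pos [544.2  43.1  92.7] F [-0.1  0.2  0.4] w 85.3 q [ 0.19  0.86 -0.16  1.66 -0.31  0.98  0.9 ]
total t [ 2.  -1.   4.1] r [ 0.0027  0.0011 -0.0075] rows 1 per row [ 2.03 -1.01  4.06] [ 0.0027  0.0011 -0.0075]
clock 11.02 pos [544.2  43.1  92.7] F [-0.1  0.2  0.4] w 85.3 q [ 0.19  0.86 -0.16  1.66 -0.31  0.98  0.9 ]
total t [-17.1  26.6 -57.4] r [ 0.0027  0.0011 -0.0075] rows 2 per row [ -8.56  13.28 -28.69] [ 0.0013  0.0005 -0.0037]
[-2.74  3.94 -8.78]
19 [ 647.1 -134.4  423.9] ((624.7101440429688, -128.31272888183594), (15.366211891174316, 78.70035552978516), 71.86573028564453) 523.4948284371859
418 [ 491.  -117.8  660.7] ((496.0420227050781, -120.99554443359375), (71.81925964355469, 21.89703941345215), 0.02649127133190632) 704.1802122580334
```

View pics/wrist10.png

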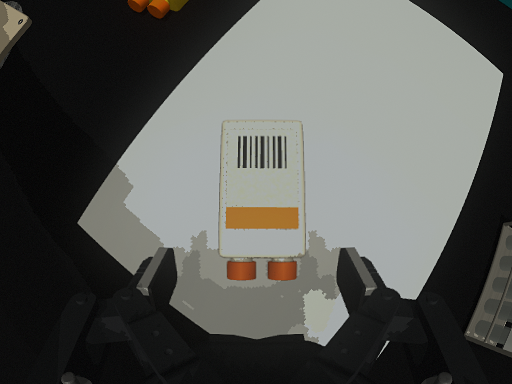

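View pics/top10.png

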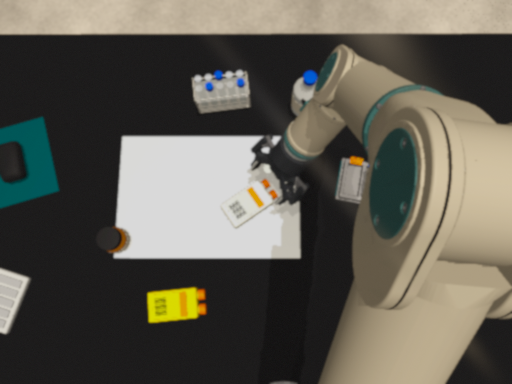

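```bash
cat >> h.py <<'E'
def castw(f,uv,z):
    K,R,t=f['intrinsics'],cv2.Rodrigues(f['rvec'])[0],f['tvec']
    d=(np.atleast_2d(uv).astype(float)-[K[0,2],K[1,2]])/K[0,0];th=np.linalg.norm(d,axis=1,keepdims=True)
    r=np.c_[d/th*np.sin(th),np.cos(th)]@R;c=-R.T@t
    return c+r*((z-c[2])/r[:,2])[:,None]
E
python3 - <<'E'
from plan import *
import h
f=load('wrist10');
q=h.castw(f,[[221,120],[303,121],[305,256],[219,256]],28);print(q.round(1))
print(np.linalg.norm(q[0]-q[1]),np.linalg.norm(q[1]-q[2]),'centre',q.mean(0))
y=q[1]-q[0];print('jaw az',np.degrees(np.arctan2(y[1],y[0])));x=q[3]-q[0];x2=q[2]-q[1];print([np.degrees(np.arctan2(a[1],a[0])) for a in(x,x2)])
H=hsv(f);m=cv2.inRange(H,(10,120,100),(24,255,255));m[:190]=0
for c,s,mm in blobs(m,100): print(c,s,h.castw(f,c,28))
f=load('wrist2')
q=h.castw(f,[[203,132],[314,132],[318,326],[198,326]],28);print(q.round(1),'blue centre',q.mean(0),BC)
E
```

```text
[[459.6 110.6  28. ]
 [514.  147.7  28. ]
 [573.5  60.1  28. ]
 [521.3  23.8  28. ]]
65.83365841175137 105.84030955677791 centre [517.11157202  85.53149488  28.        ]
jaw az 34.26247323473084
[np.float64(-54.581570080372195), np.float64(-55.832267680425794)]
[261.48403909 217.32638436] [ 226  207   73   22 1535] [[530.47985028  65.4178013   28.        ]]
[240.42402827 270.8975265 ] [230 262  23  18 283] [[540.56339729  23.99473755  28.        ]]
[282.29180328 270.80983607] [270 262  24  19 305] [[565.75675806  41.61102378  28.        ]]
[[502.6 304.3  28. ]
 [548.1 347.5  28. ]
 [622.1 269.9  28. ]
 [575.4 225.8  28. ]] blue centre [562.00841699 286.86564342  28.        ] [560.2 286.5  14. ]
```

```bash
sed -i 's/^OC=.*OY/OC=np.array([516.8,85.6,14]);OY/' plan.py
python3 - <<'E'
from plan import *
R=Rc(OY,0);g=OC+5*R[:,0];T=Rtool(R);g[2]=9
delta(g-T[:,2]*20,T);print(g)
E
```

```text
clock 11.02 pos [544.2  43.1  92.7] F [-0.1  0.2  0.4] w 85.3 q [ 0.19  0.86 -0.16  1.66 -0.31  0.98  0.9 ]
total t [-19.1  30.5 -66.1] r [ 0.0027  0.0011 -0.0075] rows 2 per row [ -9.53  15.24 -33.07] [ 0.0013  0.0005 -0.0037]
[519.65356784  81.49425395   9.        ]
```

>>> step_arm([
  [[1, -4.8, 7.6, -16.5, 0.0007, 0.0003, -0.0019], [1, -4.8, 7.6, -16.5, 0.0007, 0.0003, -0.0019], [1, -4.8, 7.6, -16.5, 0.0007, 0.0003, -0.0019], [1, -4.8, 7.6, -16.5, 0.0007, 0.0003, -0.0019], [1, 0, 0, 0, 0, 0, 0], [1, 0, 0, 0, 0, 0, 0], [1, 0, 0, 0, 0, 0, 0]],
])

```text
clock: 11.6
eef_pos: [526.1, 73.1, 27.4]
tool_rot: [3.139, -0.499, 2.18]
force: [0.6, 0.1, 0.8]
width: 85.4
```

Run:
```python
from plan import *
from snap import snap
snap('11',['wrist'])
R=Rc(OY,0);g=OC+5*R[:,0];T=Rtool(R);g[2]=9
delta(g,T)
```

```text
clock 11.65 pos [526.3  72.7  27.3] F [-0.2 -0.   0.2] w 85.4 q [ 0.17  0.94 -0.19  1.74 -0.34  0.81  0.92]
total t [ -6.6   8.8 -18.3] r [-0.0005  0.0023 -0.    ] rows 1 per row [ -6.6    8.82 -18.27] [-0.0005  0.0023 -0.    ]
```

View pics/wrist11.png

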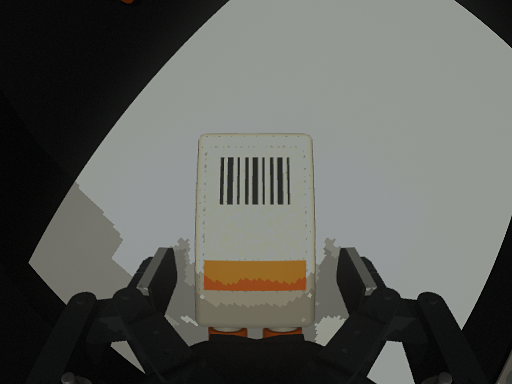

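Centred: cassette spans columns 196–314, the fingers 173–341. Next I descend, close and lift.

>>> step_arm([
  [[1, -2.2, 2.9, -6.1, 0, 0, 0], [1, -2.2, 2.9, -6.1, 0, 0, 0], [1, -2.2, 2.9, -6.1, 0, 0, 0], [1, 0, 0, 0, 0, 0, 0], [1, 0, 0, 0, 0, 0, 0]],
])

```text
clock: 12.07
eef_pos: [517.3, 81.8, 6.8]
tool_rot: [-3.14, -0.504, 2.177]
force: [-0.5, -0.3, -0.7]
width: 85.2
```

>>> step_arm([
  [[0.6, 0, 0, 0, 0, 0, 0], [0.5, 0, 0, 0, 0, 0, 0], [0, 0, 0, 0, 0, 0, 0], [0, 0, 0, 0, 0, 0, 0], [0, 0, 0, 0, 0, 0, 0], [0, 0, 0, 0, 0, 0, 0], [0, 0, 0, 0, 0, 0, 0]],
])

```text
clock: 12.65
eef_pos: [518.7, 81.0, 7.6]
tool_rot: [3.141, -0.501, 2.177]
force: [2.4, -2.9, 5.1]
width: 65.4
```

>>> step_arm([
  [[0, 0, 0, 8, 0, 0, 0], [0, 0, 0, 16, 0, 0, 0], [0, 0, 0, 25, 0, 0, 0], [0, 0, 0, 30, 0, 0, 0], [0, 0, 0, 30, 0, 0, 0], [0, 0, 0, 30, 0, 0, 0], [0, 0, 0, 30, 0, 0, 0], [0, 0, 0, 15, 0, 0, 0], [0, 0, 0, 0, 0, 0, 0]],
])

```text
clock: 13.4
eef_pos: [519.2, 82.2, 194.4]
tool_rot: [3.137, -0.5, 2.181]
force: [0.3, 0.2, -3.4]
width: 64.8
```

Run:
```python
from plan import *
print(tcp_up(LO,4.9,-6.4,100))
delta(tcp_up(LO,4.9,-6.4,150),TU)
```

```text
[ 575.80075959 -175.0866384   167.9       ]
clock 13.4 pos [519.2  82.2 194.4] F [ 0.3  0.2 -3.4] w 64.8 q [ 0.15  0.68 -0.18  1.7  -0.34  1.08  0.81]
total t [  56.6 -257.3   23.5] r [-1.5707 -0.3308 -0.6261] rows 14 per row [  4.04 -18.38   1.68] [-0.1122 -0.0236 -0.0447]
```

>>> step_arm([
  [[0, 3.5, -12, 1.5, -0.0982, -0.0207, -0.0391], [0, 3.5, -12, 1.5, -0.0982, -0.0207, -0.0391], [0, 3.5, -12, 1.5, -0.0982, -0.0207, -0.0391], [0, 3.5, -12, 1.5, -0.0982, -0.0207, -0.0391], [0, 3.5, -12, 1.5, -0.0982, -0.0207, -0.0391], [0, 3.5, -12, 1.5, -0.0982, -0.0207, -0.0391], [0, 3.5, -12, 1.5, -0.0982, -0.0207, -0.0391], [0, 3.5, -12, 1.5, -0.0982, -0.0207, -0.0391]],
])

```text
clock: 14.07
eef_pos: [544.9, -14.5, 202.4]
tool_rot: [-2.966, 0.283, 1.826]
force: [-0.1, -0.5, -3.5]
width: 64.9
```

>>> step_arm([
  [[0, 3.5, -12, 1.5, -0.0982, -0.0207, -0.0391], [0, 3.5, -12, 1.5, -0.0982, -0.0207, -0.0391], [0, 3.5, -12, 1.5, -0.0982, -0.0207, -0.0391], [0, 3.5, -12, 1.5, -0.0982, -0.0207, -0.0391], [0, 3.5, -12, 1.5, -0.0982, -0.0207, -0.0391], [0, 3.5, -12, 1.5, -0.0982, -0.0207, -0.0391], [0, 3.5, -12, 1.5, -0.0982, -0.0207, -0.0391], [0, 3.5, -12, 1.5, -0.0982, -0.0207, -0.0391], [0, 0, 0, 0, 0, 0, 0]],
])

```text
clock: 14.82
eef_pos: [572.9, -109.1, 208.9]
tool_rot: [-3.127, 1.075, 1.394]
force: [-0.1, 0.5, -3.9]
width: 64.9
```

Run:
```python
from plan import *
from snap import snap
snap('12',['top','wrist'])
delta(tcp_up(LO,4.9,-6.4,40),TU)
f=load('top12');H=hsv(f);C=cloud(f)
m=(cv2.inRange(H,(2,120,80),(24,255,255))>0)&(C[...,2]>200)
for c,s,mm in blobs(m): print('or',c.round(1),s[4],np.median(C[mm],0).round(1))
m=(cv2.inRange(H,(100,120,60),(130,255,255))>0)&(C[...,1]<-130)
for c,s,mm in blobs(m): print('bl',c.round(1),s[4],np.median(C[mm],0).round(1))
m=(C[...,1]<-190)&(C[...,1]>-250)&(C[...,2]>110)&(C[...,2]<125)
P=C[m];print(cv2.minAreaRect(P[:,:2].astype(np.float32)))
```

```text
clock 14.92 pos [ 573.  -109.8  212.7] F [-1.3 -0.3 -2.2] w 64.8 q [-0.72  1.03  0.73  1.65  0.42  1.09 -0.62]
total t [   2.8  -65.3 -104.8] r [-0.0028 -0.0037  0.0027] rows 3 per row [  0.93 -21.76 -34.95] [-0.0009 -0.0012  0.0009]
or [346.3 140.2] 139 [ 587.6 -105.1  274.9]
or [333.3 152.4] 40 [578.9 -89.5 230.8]
or [343.5 157.5] 131 [556.  -98.8 275.3]
bl [386.  162.2] 106 [ 585.  -216.8  134.1]
bl [370.4 161.7] 42 [ 616.2 -212.    23.9]
bl [383.1 177.7] 79 [ 550.8 -208.2  134.3]
((567.7427978515625, -211.89715576171875), (28.35310173034668, 65.72956848144531), 79.94867706298828)
```

View pics/top12.png

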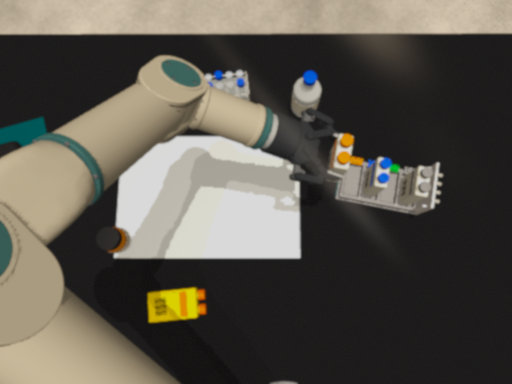

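View pics/wrist12.png

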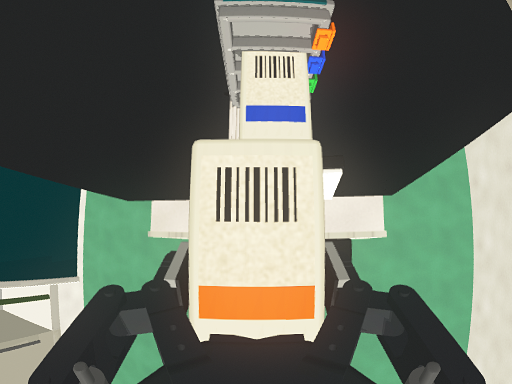

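>>> step_arm([
  [[0, 0.5, -11, -10, 0, 0, 0], [0, 0.6, -11, -18, 0, 0, 0], [0, 0.5, -11, -20, 0, 0, 0], [0, 0.6, -11, -20, 0, 0, 0], [0, 0.5, -11, -20, 0, 0, 0], [0, 0.6, -11, -17, 0, 0, 0], [0, 0, 0, 0, 0, 0, 0], [0, 0, 0, 0, 0, 0, 0], [0, 0, 0, 0, 0, 0, 0]],
])

```text
clock: 15.67
eef_pos: [577.9, -176.0, 111.8]
tool_rot: [3.136, 1.066, 1.374]
force: [0.6, 1.4, -2.2]
width: 65.0
```

```bash
cat > chk.py <<'E'
from plan import *
from snap import snap
import sys
t=sys.argv[1];snap(t,['top','wrist'])
delta(tcp_up(LO,4.9,-6.4,0),TU)
f=load('top'+t);H=hsv(f);C=cloud(f)
m=(cv2.inRange(H,(2,120,80),(24,255,255))>0)&(C[...,1]<-130)
for c,s,mm in blobs(m): print('or',c.round(1),s[4],np.median(C[mm],0).round(1))
m=(cv2.inRange(H,(100,120,60),(130,255,255))>0)&(C[...,1]<-130)
for c,s,mm in blobs(m): print('bl',c.round(1),s[4],np.median(C[mm],0).round(1))
p=load('wrist'+t)['p'][10:210,100:420];cv2.imwrite(f'pics/wrist{t}a.png',cv2.resize(p[:,:,::-1],None,fx=2.4,fy=2.4,interpolation=cv2.INTER_CUBIC))
E
python3 chk.py 13
```

```text
clock 15.77 pos [ 578.3 -175.5  111.6] F [-0.3 -0.5 -2.3] w 64.9 q [-0.62  1.18  0.71  1.68  0.43  0.89 -0.69]
total t [ -2.5   0.5 -43.7] r [-0.0038  0.0039  0.003 ] rows 2 per row [ -1.24   0.23 -21.87] [-0.0019  0.002   0.0015]
or [371.1 152.8] 124 [ 593.7 -174.2  177.4]
or [357.2 164.3] 39 [ 580.2 -155.9  132.5]
or [351.8 159. ] 42 [ 622.6 -166.1   23.7]
or [368.1 168.5] 96 [ 560.7 -166.4  178.1]
bl [386.  162.2] 105 [ 585.2 -216.5  133.9]
bl [383.1 177.7] 79 [ 550.7 -208.5  134.5]
```

View pics/wrist13a.png

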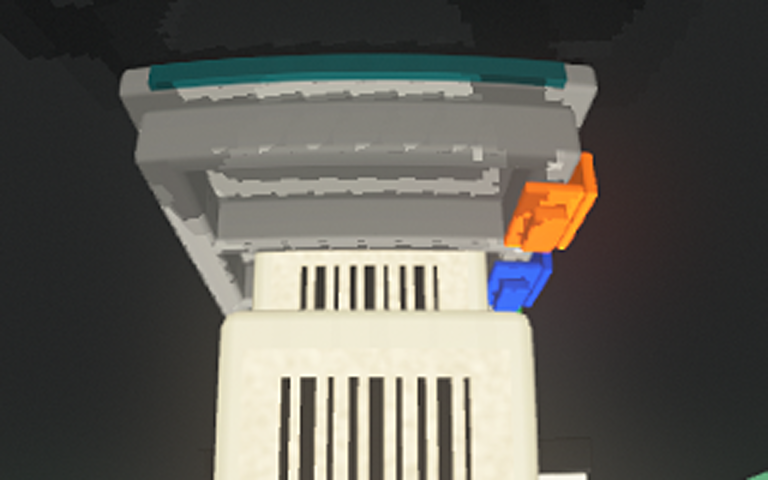

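View pics/top13.png

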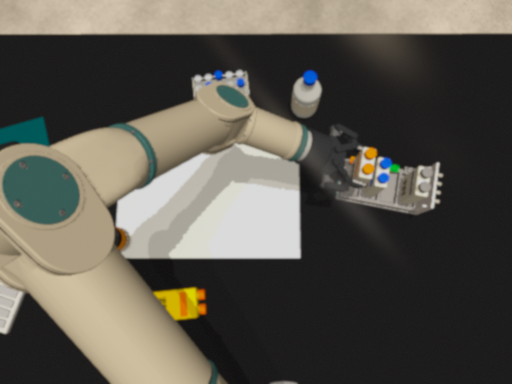

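>>> step_arm([
  [[0, -0.8, 0.3, -8, -0.0038, 0.0039, 0.003], [0, -0.8, 0.3, -8, 0, 0, 0], [0, 0, 0, -7, 0, 0, 0], [0, 0, 0, 0, 0, 0, 0], [0, 0, 0, 0, 0, 0, 0], [0, 0, 0, 0, 0, 0, 0]],
])

```text
clock: 16.27
eef_pos: [575.7, -176.1, 87.3]
tool_rot: [-3.137, 1.074, 1.386]
force: [0.5, 0.5, -2.4]
width: 64.8
```

```bash
python3 chk.py 14
```

```text
clock 16.37 pos [ 575.8 -176.1   87.6] F [ 0.1 -0.1 -2.2] w 64.8 q [-0.62  1.22  0.7   1.67  0.42  0.87 -0.71]
total t [ -0.    1.  -19.7] r [ 0.0022 -0.0022  0.0012] rows 1 per row [ -0.04   1.04 -19.69] [ 0.0022 -0.0022  0.0012]
or [367.9 156.7] 116 [ 592.5 -173.8  152.7]
or [353.5 163.2] 91 [ 603.2 -160.4   92.8]
or [365.3 172.3] 93 [ 558.9 -166.2  153.5]
bl [386.  162.2] 106 [ 585.2 -216.9  134. ]
bl [383.1 177.7] 79 [ 550.7 -208.3  134.3]
```

View pics/wrist14a.png

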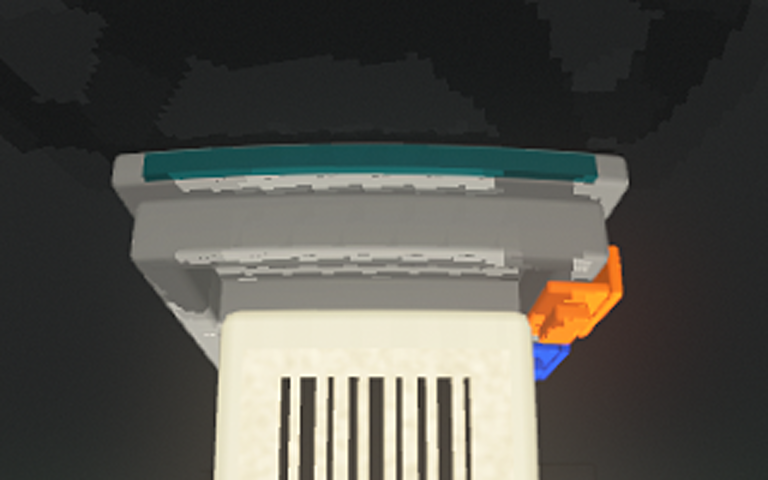

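>>> step_arm([
  [[0, 0, 0.5, -4, 0, 0, 0], [0, 0, 0, -4, 0, 0, 0], [0, 0, 0, -4, 0, 0, 0], [0, 0, 0, -2, 0, 0, 0], [0, 0, 0, 0, 0, 0, 0], [0, 0, 0, 0, 0, 0, 0]],
])

```text
clock: 16.87
eef_pos: [575.6, -175.4, 73.1]
tool_rot: [-3.136, 1.073, 1.386]
force: [-0.7, 0.4, -3.1]
width: 65.0
```

>>> step_arm([
  [[0, 0, 0, -2, 0, 0, 0], [0, 0, 0, -2, 0, 0, 0], [0, 0, 0, -1, 0, 0, 0], [0, 0, 0, 0, 0, 0, 0], [0, 0, 0, 0, 0, 0, 0]],
])

```text
clock: 17.28
eef_pos: [575.7, -175.5, 68.3]
tool_rot: [-3.137, 1.073, 1.385]
force: [-0.4, -2.1, -2.7]
width: 65.1
```

>>> step_arm([
  [[0, 0, 0, -1, 0, 0, 0], [0, 0, 0, -0.5, 0, 0, 0], [0, 0, 0, 0, 0, 0, 0], [0, 0, 0, 0, 0, 0, 0]],
])

```text
clock: 17.62
eef_pos: [575.7, -175.6, 68.3]
tool_rot: [-3.138, 1.075, 1.384]
force: [-1.3, 2.9, 4.5]
width: 65.3
```

```bash
python3 chk.py 15
```

```text
clock 17.72 pos [ 575.7 -175.6   68.3] F [-2.1  3.9  6.2] w 65.1 q [-0.62  1.26  0.69  1.66  0.41  0.86 -0.73]
total t [ 0.1  0.5 -0.4] r [ 0.0038 -0.0024  0.0016] rows 1 per row [ 0.1   0.53 -0.38] [ 0.0038 -0.0024  0.0016]
or [365.2 159.3] 105 [ 591.7 -172.8  134.1]
or [352.3 166.6] 65 [ 595.2 -157.4   82.3]
or [363.1 174.5] 93 [ 559.1 -166.3  134.3]
bl [386.  162.2] 106 [ 585.1 -216.4  134. ]
bl [383.1 177.7] 79 [ 551.  -208.2  134.2]
```

View pics/wrist15a.png

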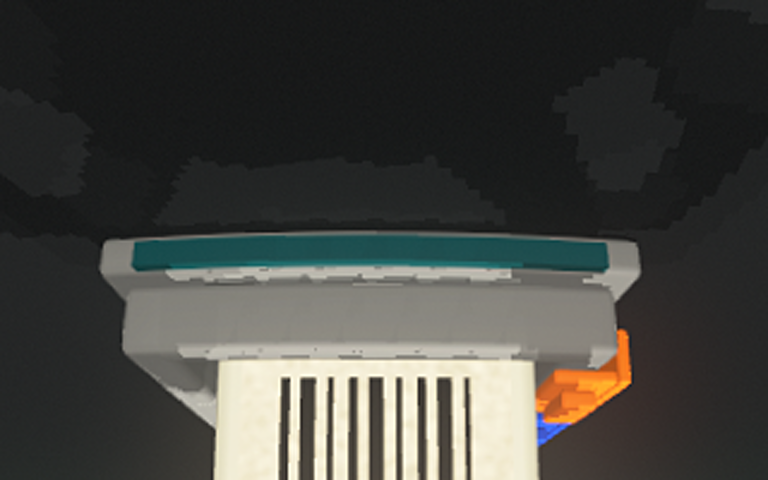

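Floor contact is confirmed: cap tops are at 134 mm, the same as blue, and the force rose 8 N. Next I release and back off.

>>> step_arm([
  [[0.85, 0, 0, 0, 0, 0, 0], [1, 0, 0, 0, 0, 0, 0], [1, 0, 0, 0, 0, 0, 0], [1, 0, 0, 0, 0, 0, 0], [1, 0, 0, 0, 0, 0, 0]],
])

```text
clock: 18.13
eef_pos: [575.7, -175.5, 66.7]
tool_rot: [-3.137, 1.073, 1.385]
force: [0.4, 0.5, 0.1]
width: 85.6
```

>>> step_arm([
  [[1, 1.6, 8.6, 4.8, 0, 0, 0], [1, 3.2, 17.2, 9.6, 0, 0, 0], [1, 3.2, 17.2, 9.6, 0, 0, 0], [1, 3.2, 17.2, 9.6, 0, 0, 0], [1, 3.2, 17.2, 9.6, 0, 0, 0], [1, 0, 17, 20, 0, 0, 0], [1, -3, 17, 30, 0, 0, 0], [1, -4, 17, 30, 0, 0, 0], [1, 0, 0, 0, 0, 0, 0], [1, 0, 0, 0, 0, 0, 0]],
])

```text
clock: 18.97
eef_pos: [584.2, -45.0, 191.3]
tool_rot: [3.14, 1.07, 1.382]
force: [0.5, -0.6, -1.4]
width: 85.4
```

```bash
python3 chk.py 16; python3 snap.py 16 side
python3 - <<'E'
from h import *
for n in('top0','top16'):
    f=load(n);C=cloud(f);z=C[...,2];ok=f['d']>0
    for nm,b,zz in(('grey',(480,600,-330,-285),(112,126)),('bottle',(715,800,-95,-15),(40,165)),('jar',(395,465,350,425),(60,75)),('rack',(740,830,70,220),(100,118)),('blue',(530,610,-250,-190),(112,126)),('orange',(530,615,-190,-145),(112,126))):
        m=ok&(C[...,0]>b[0])&(C[...,0]<b[1])&(C[...,1]>b[2])&(C[...,1]<b[3])&(z>zz[0])&(z<zz[1]);P=C[m]
        if len(P)>5:
            r=cv2.minAreaRect(P[:,:2].astype(np.float32));print(n,nm,len(P),np.round(r[0],1),np.round(r[1],1),round(r[2],1))
p=load('top16')['p'][130:240,320:460];cv2.imwrite('pics/top16a.png',cv2.resize(p[:,:,::-1],None,fx=5.4,fy=5.4,interpolation=cv2.INTER_CUBIC))
E
```

```text
clock 19.07 pos [582.7 -46.8 189.5] F [-0.3  0.1 -1. ] w 85.0 q [-0.77  1.08  0.69  1.56  0.37  1.19 -0.65]
total t [  -6.9 -128.2 -121.6] r [ 0.0013 -0.0031  0.0012] rows 5 per row [ -1.38 -25.65 -24.33] [ 0.0003 -0.0006  0.0002]
or [365.2 159.2] 106 [ 591.8 -172.6  133.8]
or [352.4 164.6] 81 [ 602.9 -160.2   76. ]
or [363.2 174.5] 91 [ 558.9 -166.5  134.3]
bl [386.  162.2] 106 [ 585.  -216.8  134.3]
bl [383.1 177.7] 79 [ 550.6 -208.3  134.6]
top0 grey 172 [ 548.1 -298.4] [26.5 66.6] 84.5
top0 bottle 896 [763.3 -54.1] [64.2 56.9] 77.7
top0 jar 442 [429.8 390.8] [49.2 52.5] 0.6
top0 rack 476 [785.7 146.3] [ 42.2 112.5] 7.6
top16 grey 173 [ 547.8 -298.2] [27.2 66. ] 84.9
top16 bottle 895 [762.7 -54.1] [63.9 55.4] 80.8
top16 jar 444 [429.9 391.3] [49.3 52.7] 0.3
top16 rack 481 [786.2 146.4] [ 42.2 112.7] 7.2
top16 blue 198 [ 567.7 -212. ] [28.2 65. ] 79.0
top16 orange 188 [ 574.6 -169.5] [28.2 64.4] 79.5
```

View pics/wrist16.png

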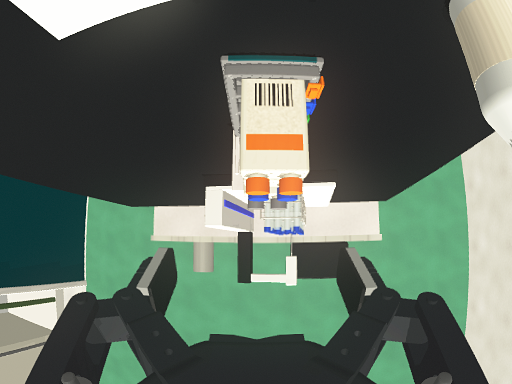

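View pics/top16a.png

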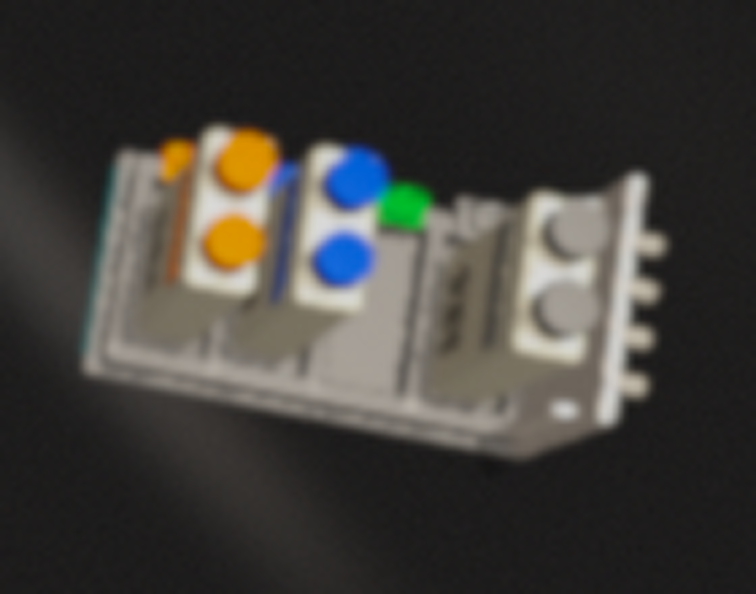

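```bash
python3 -c "
from cell import ctrl
print(ctrl.finish_job(), ctrl.read_state()['clock'])"
```

```text
the job is handed in; nothing more can be done
the job is handed in; nothing more can be done
```

The blue and orange cassettes are both standing upright in their own lanes, caps up and labels facing the open front. I lowered each one until the wrist force showed a rise of about 7–8 N against the floor, then let go and backed off. I handed the job in at about 19 s of the 64 s allowed.

**Last checks, from the final top and wrist pictures:**
- **Cassettes:** the cap tops are at about 134 mm (135 expected). In the top view both stand within about 2 mm of their lane centres, and their angle matches the tray's to within 1–2°.
- **Rest of the scene:** the grey-capped cassette, wash bottle, jar and tube rack measure within about 1 mm of where they started.
- **Robot:** the gripper is open and was clear of everything, with wrist force near zero.

No check failed. The top and side cameras disagreed by 2–3 mm on positions, so I averaged them; the lanes leave about 4–5 mm of play around a cassette.

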